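# Set out the record photo of a rock specimen

### The job

Lay out the record photo of the rock: set the big rock down gently in the middle of the round dish, the flat tin centred on top of the square stand, and the small chip centred on top of the tin. Stand the sample jar on the table to the left of the stand, level with the middle of that side and with about 4 cm of clear table between them; lay the scale bar on the table to the right of the white tray, parallel to the tray's long sides, level with their middle, again with about 4 cm clear. Left and right are as the robot sees them, facing the table; set everything down the same way up as it stands now, and leave the beaker and the brown bottle where they are.

Things in the scene. Friction and masses are not known exactly. Their poses are not given: they have to be found in the camera images.
- rock: LOOSE. The big tan rock specimen, irregular, about 62 long (its x) x 44 wide (its y, nearly flat flanks) x 48 mm high, 0.12 to 0.24 kg, flat underside. Its upper third tapers, so grip the flanks across its y within the lower 34 mm. Origin: centre of the underside; z up.
- chip: LOOSE. The small chip of the same tan rock, 28 long (x) x 20 wide (y) x 16 mm high, 18 g, flat underside and flat top. Origin: centre of the underside; z up.
- tin: LOOSE. Flat round bare-steel sample tin with its lid on (solid), 50 mm diameter, 18 mm high, flat top, about 0.05 kg. Origin: centre of the underside; z up.
- jar: LOOSE. Small round white plastic sample jar with a black screw cap, 40 mm diameter, 56 mm high, about 0.05 kg, standing upright. Origin: centre of the underside; z up.
- bar: LOOSE. White photo scale bar with black squares on top, 80 long (x) x 16 wide (y) x 14 mm high, 30 g. Origin: centre of the underside; x along its length, z up.
- dish: FIXED. Low clear round dish with a black bottom, 120 mm outside diameter, rim 12 mm high and 3 mm thick, inner floor 4 mm above the table. Origin: centre of its underside, at table height.
- stand: FIXED. Solid square aluminium specimen stand, 70 x 70 mm, flat top 30 mm above the table. Origin: centre of its underside, at table height. Its +x side faces away from the robot and its +y side is its left side, both turned at most 0.2 rad from the table's directions.
- tray: FIXED. Empty white sorting tray, 110 long (x) x 80 wide (y) mm, rim 14 mm high and 4 mm thick. Origin: centre of its underside, at table height. Its x runs away from the robot along its long sides and its -y side is its right side, turned at most 0.2 rad from the table's directions.
- beaker: LOOSE bystander, leave it where it is: empty glass beaker, 56 mm across, 65 mm high, at the far right of the work area. Origin: centre of the underside.
- bottle: LOOSE bystander, leave it where it is: brown glass bottle, 48 mm diameter, 95 mm high, at the far left of the work area. Origin: centre of the underside.
Not all that is in view belongs to the job. What is shaped like the rock but blue or green is not meant.

How it is judged (in metres and radians):
At the end, for the whole second after the job is handed in: Rock, tin, chip within 15, 12, 12 mm of the centre of dish, stand, tin. On the table: jar 95 mm left of stand (its y), bar 88 mm right of tray (its -y), centre to centre; +-15 mm along both axes; bar parallel to tray x to 0.2 rad. All upright, released, still. Beaker, bottle moved under 20 mm (horizontal distance between rock and dish below 0.015 m and z of rock in the frame of dish between 0.001 and 0.009 m and angle between each of rock, tin, chip, jar, bar's own z axis and vertical below 0.12 rad and horizontal distance between tin and stand below 0.012 m and z of tin in the frame of stand between 0.027 and 0.034 m and horizontal distance between chip and tin below 0.012 m and z of chip in the frame of tin between 0.015 and 0.022 m and x of jar in the frame of stand between -0.015 and 0.015 m and y of jar in the frame of stand between 0.08 and 0.11 m and z of jar in the frame of stand between -0.003 and 0.004 m and x of bar in the frame of tray between -0.015 and 0.015 m and y of bar in the frame of tray between -0.103 and -0.073 m and z of bar in the frame of tray between -0.003 and 0.004 m and angle between the x axis of bar and the x axis of tray, either way round below 0.2 rad and linear speed of each of rock, tin, chip, jar, bar below 0.02 m/s and angular speed of each of rock, tin, chip, jar, bar below 0.2 rad/s and distance of each of beaker, bottle from where it was at the start of the episode below 0.02 m); the robot touches nothing.
It fails at once if the beaker was shifted by more than 20 mm (distance of beaker from where it was at the start of the episode above 0.02 m).
It fails at once if the bottle was shifted by more than 20 mm (distance of bottle from where it was at the start of the episode above 0.02 m).
It fails at once if the rock was dropped or pressed hard into the dish (over 30 N) (contact force between rock and dish above 30 N).
It also fails if it takes over 144 s, if anything falls off the work surface, if the arm or the gripper's body presses on something with over 40 N, if the wrist force passes 120 N, or if a joint passes its speed limit or range.

### The arm

A 7-joint arm with a two-finger parallel gripper is mounted at the origin on the work surface. World frame = base frame: x ahead of the robot, y to its left, z up, the work surface at z = 0. Lengths are in mm, angles in rad, forces in N, time in s.
With the tool pointing down it reaches from about 400 to 875 mm from the base axis. Payload 4.4 kg.
Tool frame: the origin (TCP) lies between the finger pads; the fingertips stand ctrl.tcp_to_tips ahead of it and the grasp point (between the pads) lies 8 mm behind it (ctrl.tcp_to_tips is the distance from the TCP to the fingertips, in mm); z points along the fingers, y is the direction in which the jaws open and shut (so a half turn about z gives the same grasp; the last joint's range is limited). The gripper opens to 85 mm and grips with 20 to 120 N. Pads are 22 mm wide; open, the fingers measure 114 mm over their backs; the gripper's body (76 mm by 85 mm) begins 54 mm behind the grasp point. The pads swing forward as they close: fully open they stand 13 mm farther back than shut.
Start: joints at [-1.283, 0.628, 0.038, 1.517, -0.027, 0.996, -0.02], TCP at [225.18, 609.764, 242.313] pointing down, gripper open.
Joint ranges: [-3.06, 3.06], [-0.37, 2.12], [-1.25, 1.32], [0.18, 2.47], [-1.1, 4.24], [0.23, 1.98], [-2.94, 2.94]. Speed limits (rad/s): [2.57, 2.57, 3.14, 3.14, 3.14, 3.14, 3.14].

### API

Orientations are given as [roll, pitch, yaw] about the fixed x, y, z axes, in that order (R = Rz(yaw) Ry(pitch) Rx(roll)).
In Python, from cell import ctrl gives the robot as it stands.
- The arm moves only by the tool send_rows, never from a script. Its argument "rows" is a list of rows, each an object of numbers: "x", "y", "z": the shift along the world's x, y, z in cm; "roll": the turn about the world's z in degrees; "claw": the closure, from 0 (fully open) to 1 (shut). A call has 1 to 5 rows; each row is the pose to reach, as a shift and turn from the pose commanded when the call began; what a row does not reach only later rows make up. A row lasts 1/12 s, in which the tool goes at most 41.7 mm and 7.16 degrees, less where a joint would pass 70% of its speed; a pose out of reach is approached as far as the arm can. A call with a gripper value outside its range is refused whole. The fingers move at their own pace and stop on an object; the grip force is fixed at half the most. Time passes only in rows, so rows that repeat a pose let the fingers close. It gives the time, the measured TCP pose, the force and the opening at its end, in the units of the state.
- ctrl.read_state(): the state, without advancing time (a new reading comes with each control period).
- ctrl.get_image(name): name is "scene" or "top"; returns (picture, depth): 400x640x3 uint8, blue, green, red; 400x640 float32, mm along the optical axis (not along the pixel's ray), 0 where there is no reading.
- ctrl.get_calibration(name): a dict with "intrinsics" (3x3 intrinsics, pixels), "dist_coeffs" ([k1, k2, p1, p2, k3] as OpenCV has them; the pictures are not rectified), "T" (4x4, takes a point from camera to world coordinates). Camera axes: x right, y down, z forward; pixel columns grow to the right and rows downward; lengths in mm; the calibration is good to about 2 mm. A picture is of the moment at which its call begins. get_calibration takes no time and is no camera call.
- ctrl.finish_job(): hands the job in, once; it reports no verdict.
Trained networks look in the newest picture that a camera, given by its name, has taken for a name from the list of things; names that differ only in an ending like _2 or _b are one class to them, and where a whole thing is asked for, a point or a joint stands for the part that bears it (a point fixed in the world has none). Each returns a list of dicts, best first, with "confidence" (0 to 1); they miss things now and then, are a little off and sometimes report something else, mostly with a low value. They report only what shows in the picture. A call takes as long as a camera call. They do not tell look-alikes from the thing itself.
- ctrl.recognise(camera, query): "uv" ([column, row] in pixels, amid what is visible of it).
- ctrl.regions_of(camera, query): "region" (400x640 bool, what is visible of it) and "uv" ([column, row] in pixels, amid what is visible of it).
- ctrl.place_of(camera, query): "uv" ([column, row] in pixels: a listed point, or the origin of a listed thing).
The state is a dict: "clock": time; "qpos": joint angles; "qd": joint speeds; "tau": joint torques, N m; "eef_pos": TCP position; "tool_rot": TCP orientation; "force": force on the tool from outside, world axes, zero at the start; "torque": the same for the moment, N m; "width": finger opening in mm.
Only numpy, scipy, OpenCV 4.12 (cv2) and the standard library are available. Lean on these libraries where they do the work, as an engineer would, in place of code of your own. Each camera call takes 0.05 s, during which the arm holds its last target. There are 200 camera calls.

## Working session

There is one attempt and no reset: what is moved stays moved. The work goes in short steps, Python scripts to look and compute and a tool call to move; the robot and the scene stay as the last step left them, time stands still between calls to the robot, and variables do not carry over. Pictures are saved under pics/ and viewed, on a budget of 14 in all, crops included, one or two more only if the job needs it, and the job is handed in when it is done.

Besides the shell and the picture viewer there is one more tool, called after "Call:" by a JSON object that holds its "method" and its "body". send_rows: Moves the arm, as the interface text tells. Its arguments: {"type":"object","properties":{"rows":{"type":"array"}},"required":["rows"]}

```bash
mkdir -p pics; ls; python3 - <<'E'
from cell import ctrl
import cv2
print(ctrl.read_state(), ctrl.tcp_to_tips)
for n in("scene","top"):
    p,d=ctrl.get_image(n); cv2.imwrite(f"pics/{n}0.png",p)
    print(ctrl.get_calibration(n))
E
```

```text
pics
{'clock': 0.0, 'qpos': array([-1.28282135,  0.62935884,  0.03842541,  1.51835172, -0.02702631,
        0.9962625 , -0.02000357]), 'qd': array([-0.00050187,  0.00374101,  0.00022978, -0.00224725, -0.00018027,
        0.00119815, -0.00085827]), 'tau': array([ 1.33735241e-03, -5.63398790e+01,  1.22744501e+00, -1.93454701e+01,
        1.12884268e-02,  1.00147512e-02, -2.12656670e-05]), 'eef_pos': array([224.94033157, 609.21400316, 241.38570474]), 'tool_rot': array([-3.13972934e+00, -7.05774564e-06,  2.78781353e+00]), 'force': array([-0.3724966 ,  0.21554618, -0.45916286]), 'torque': array([-0.02380393,  0.02564176,  0.01553403]), 'width': 85.37096340140722} 11.0
{'intrinsics': array([[461.19709398,   0.        , 319.27853407],
       [  0.        , 461.19709398, 198.37416159],
       [  0.        ,   0.        ,   1.        ]]), 'dist_coeffs': array([-0.10328264,  0.        ,  0.        ,  0.        ,  0.        ]), 'T': array([[ 6.05387928e-01,  6.32742627e-01, -4.82848034e-01,
         1.13484810e+03],
       [ 7.95930541e-01, -4.81132659e-01,  3.67431543e-01,
        -3.80311273e+02],
       [ 1.75641296e-04, -6.06752117e-01, -7.94891085e-01,
         9.43647416e+02],
       [ 0.00000000e+00,  0.00000000e+00,  0.00000000e+00,
         1.00000000e+00]])}
{'intrinsics': array([[415.20061381,   0.        , 321.45659465],
       [  0.        , 415.20061381, 196.53961054],
       [  0.        ,   0.        ,   1.        ]]), 'dist_coeffs': array([-0.0191201,  0.       ,  0.       ,  0.       ,  0.       ]), 'T': array([[-1.34627294e-02, -9.85930812e-01,  1.66610893e-01,
         3.95565288e+02],
       [-9.99438354e-01,  1.83820937e-02,  2.80192029e-02,
         2.46802188e+01],
       [-3.06876524e-02, -1.66140101e-01, -9.85624540e-01,
         1.21463160e+03],
       [ 0.00000000e+00,  0.00000000e+00,  0.00000000e+00,
         1.00000000e+00]])}
```

View pics/scene0.png

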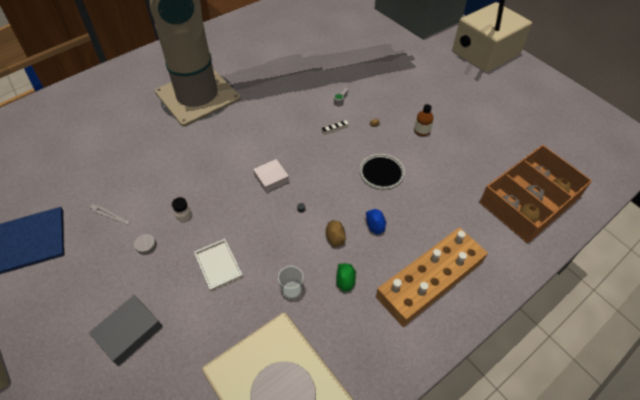

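View pics/top0.png

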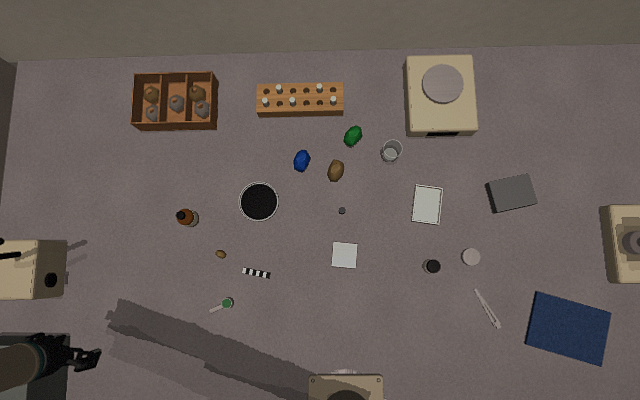

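Both pictures show the full layout. In the top picture: rock (336,170), with look-alikes blue (302,160), green (353,135) and box stones near (175,100). Chip (221,254), tin (471,257), jar (432,266), bar (256,273), dish (259,201), stand (344,255), tray (427,204), beaker (391,151), bottle (186,217). There is also a small dark thing at (342,210). Next I measure with the networks and depth, and make one close crop.

```bash
cat > h.py <<'E'
from cell import ctrl
import cv2, numpy as np
def world(cam,uv,depth=None,z=None):
    c=ctrl.get_calibration(cam);T=c["T"]
    uv=np.asarray(uv,float).reshape(-1,1,2)
    n=cv2.undistortPoints(uv,c["intrinsics"],c["dist_coeffs"]).reshape(-1,2)
    r=np.c_[n,np.ones(len(n))]
    if depth is None:
        w=r@T[:3,:3].T; depth=(z-T[2,3])/w[:,2]
    return (r*np.asarray(depth).reshape(-1,1))@T[:3,:3].T+T[:3,3]
def pts(cam,mask,d):
    v,u=np.nonzero(mask&(d>0)); return world(cam,np.c_[u,v],d[v,u])
H=dict(rock=48,chip=16,tin=18,jar=56,bar=14,dish=12,stand=30,tray=14,beaker=65,bottle=95)
def measure(cam,names):
    p,d=ctrl.get_image(cam)
    for n in names:
        for r in ctrl.regions_of(cam,n)[:4 if n in('rock','chip') else 1]:
            m=r["region"]; P=pts(cam,m,d)
            if len(P)<5: continue
            v,u=np.nonzero(m)
            bgr=p[m].mean(0).astype(int)
            zt=np.percentile(P[:,2],95)
            # silhouette rectangle at mid/top height
            W=world(cam,np.c_[u,v],z=H[n]*(1 if n in('tin','chip','bar','stand','tray','jar','dish') else .5))
            rc=cv2.minAreaRect(W[:,:2].astype(np.float32))
            top=P[P[:,2]>zt-6]; tc=(top[:,:2].min(0)+top[:,:2].max(0))/2
            po=ctrl.place_of(cam,n) if 0 else []
            print(cam,n,round(r["confidence"],2),np.round(r["uv"]),"px",m.sum(),bgr,"z95 %.0f"%zt,"top",np.round(tc),"rect",np.round(rc[0],1),np.round(rc[1]),round(rc[2],1))
E
python3 - <<'E'
from h import *
for c in("top","scene"): measure(c,list(H))
a,_=ctrl.get_image("top");b,_=ctrl.get_image("scene")
f=lambda i,u,v,s=45:cv2.resize(i[v-s:v+s,u-s:u+s],(390,290),interpolation=cv2.INTER_CUBIC)
cv2.imwrite("pics/c1.png",np.vstack([np.hstack([f(a,336,165),f(a,240,262)]),np.hstack([f(b,350,235),f(b,350,120)])]))
E
```

```text
top rock 0.8 [301. 158.] px 271 [91 42 17] z95 50 top [707. 116.] rect [707.1 117.5] [46. 63.] 56.6
top rock 0.67 [335. 170.] px 306 [41 64 82] z95 49 top [676.  18.] rect [674.1  18.3] [48. 65.] 62.8
top rock 0.65 [352. 136.] px 254 [30 75 21] z95 50 top [781. -38.] rect [780.3 -37.3] [43. 63.] 44.7
top chip 0.38 [223. 252.] px 61 [38 65 85] z95 20 top [435. 356.] rect [436.8 352.8] [27. 20.] 89.3
top tin 0.54 [472. 255.] px 253 [119 125 136] z95 21 top [ 418. -363.] rect [ 417.9 -361.2] [48. 48.] 89.1
top jar 0.78 [435. 266.] px 196 [38 39 44] z95 59 top [ 393. -247.] rect [ 391.7 -241.1] [47. 35.] 89.1
top bar 0.64 [261. 273.] px 172 [88 91 93] z95 18 top [380. 249.] rect [379.4 246.9] [82. 21.] 82.0
top dish 0.69 [259. 197.] px 1280 [39 39 41] z95 11 top [589. 246.] rect [588.7 245.5] [118. 116.] 45.0
top stand 0.94 [342. 252.] px 556 [163 168 168] z95 33 top [429.  -3.] rect [429.3  -3.3] [69. 68.] 81.7
top tray 0.64 [427. 202.] px 1014 [152 160 161] z95 14 top [ 572. -248.] rect [ 572.1 -246.7] [ 80. 115.] 78.6
top beaker 0.71 [335. 169.] px 269 [38 63 82] z95 50 top [676.  18.
[... 714 characters left out ...]
5 top [ 397. -252.] rect [ 420.1 -255.2] [37. 76.] 83.0
scene bar 0.67 [334. 127.] px 219 [ 99 108 115] z95 14 top [385. 247.] rect [390.1 241.7] [88. 33.] 82.6
scene dish 0.77 [381. 170.] px 1293 [43 46 47] z95 9 top [593. 243.] rect [597.1 239.5] [119. 123.] 52.8
scene stand 0.7 [273. 175.] px 737 [152 159 173] z95 30 top [433.  -7.] rect [444.  -11.2] [76. 91.] 82.8
scene tray 0.74 [145. 245.] px 355 [123 128 137] z95 18 top [ 423. -366.] rect [ 425.  -367.8] [49. 60.] 64.8
scene beaker 0.62 [290. 279.] px 605 [114 120 120] z95 62 top [ 731. -150.] rect [ 725.9 -148.6] [51. 78.] 54.0
scene bottle 0.62 [425. 123.] px 397 [42 61 82] z95 91 top [547. 441.] rect [546.7 442.5] [ 46. 129.] 37.5
```

View pics/c1.png

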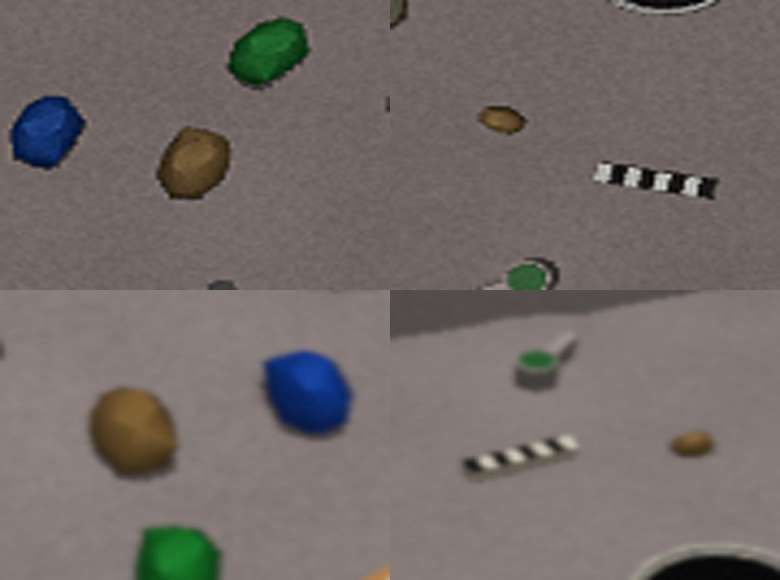

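The crop confirms the choice: the tan rock is at (336,170), the blue and green ones are rejected, and the tan chip is at (221,254). The cameras disagree by about 5 mm, so I'll average them. Angles come next.

```bash
cat >> h.py <<'E'
def fit(P,L,W):
    """angle (deg, long axis) minimising width of hull; centre"""
    rc=cv2.minAreaRect(P.astype(np.float32)); (w,h),a=rc[1],rc[2]
    if w<h: a+=90
    return np.round(rc[0],1),np.round(sorted((w,h))[::-1],1),round((a+90)%180-90,1)
def pca(P):
    C=np.cov(P.T); w,v=np.linalg.eigh(C); x=v[:,1]; return round((np.degrees(np.arctan2(x[1],x[0]))+90)%180-90,1),np.round(np.sqrt(w*12),0)
E
python3 - <<'E'
from h import *
A=dict(rock=(678,16,60,5),chip=(438,352,35,5),bar=(382,248,60,5),stand=(431,-5,60,22),tray=(574,-249,75,7),jar=(395,-250,40,45),tin=(420,-364,40,8),dish=(591,244,75,6))
img={c:ctrl.get_image(c) for c in("top","scene")}
off={"top":(2.3,-2,-2.5),"scene":(-2.3,2,0)}
for n,(x,y,r,z) in A.items():
    al=[]
    for c,(p,d) in img.items():
        P=pts(c,np.ones(d.shape,bool),d)+off[c]
        P=P[(np.hypot(P[:,0]-x,P[:,1]-y)<r)&(P[:,2]>z)][:,:2]
        al.append(P); print(n,c,len(P),fit(P,0,0),pca(P))
    P=np.vstack(al); print("   both",fit(P,0,0),pca(P))
E
```

```text
rock top 278 (array([675.9,  14.7]), array([61.7, 42.8]), -25.4) (np.float64(-20.0), array([40., 56.]))
rock scene 423 (array([678.5,  15.3]), array([60.1, 44.7]), -37.6) (np.float64(-11.7), array([38., 53.]))
   both (array([677.6,  14.9]), array([64.5, 44.4]), -25.4) (np.float64(-17.4), array([39., 58.]))
chip top 60 (array([438.3, 353.4]), array([28.5, 19. ]), 63.1) (np.float64(60.5), array([18., 27.]))
chip scene 44 (array([438.3, 352.3]), array([23.6, 17.8]), 74.8) (np.float64(58.5), array([16., 24.]))
   both (array([438.3, 353.4]), array([28.5, 19. ]), 63.1) (np.float64(59.6), array([17., 26.]))
bar top 161 (array([383.3, 247.7]), array([79.2, 16.4]), 78.0) (np.float64(78.2), array([16., 81.]))
bar scene 151 (array([381.4, 250.2]), array([81.9, 22.8]), 79.7) (np.float64(78.5), array([20., 83.]))
   both (array([381.3, 249.9]), array([82.6, 22.8]), 79.7) (np.float64(78.4), array([18., 82.]))
stand top 599 (array([430.9,  -5.2]), array([69.9, 69.9]), -5.9) (np.float64(-45.4), array([70., 71.]))
stand scene 572 (array([430.4,  -4.4]), array([73. , 71.5]), -4.4) (np.float64(-1.2),
[... 667 characters left out ...]
9, -248.8]), array([37.6, 35.9]), 21.1) (np.float64(11.1), array([33., 34.]))
tin top 241 (array([ 420.1, -364.6]), array([48.1, 46.3]), 19.5) (np.float64(-4.5), array([42., 43.]))
tin scene 308 (array([ 421. , -364.1]), array([49.9, 49.1]), -62.0) (np.float64(-9.0), array([44., 46.]))
   both (array([ 421. , -364.1]), array([49.9, 49.1]), -62.0) (np.float64(-7.6), array([43., 45.]))
dish top 133 (array([591.2, 243.6]), array([118.1, 116.5]), 45.4) (np.float64(2.7), array([133., 138.]))
dish scene 175 (array([590., 245.]), array([120.9, 116.1]), -29.8) (np.float64(-38.2), array([127., 152.]))
   both (array([591. , 244.2]), array([120.6, 119.3]), 1.5) (np.float64(-34.4), array([130., 145.]))
```

Call:
{"method": "send_rows", "body": {"rows": [{"x": 4, "y": -2, "z": 0, "roll": 0, "claw": 0.4}, {"x": 4, "y": -2, "z": 0, "roll": 0, "claw": 0.4}, {"x": 4, "y": -2, "z": 0, "roll": 0, "claw": 0.4}, {"x": 4, "y": -2, "z": 0, "roll": 0, "claw": 0.4}]}}

```text
clock: 1.73
eef_pos: [265.5, 589.6, 242.3]
tool_rot: [3.141, -0.0, 2.787]
force: [-1.4, 0.7, 0.4]
width: 51.6
```

```bash
python3 - <<'E'
from h import *
print(ctrl.read_state()["qpos"])
off={"top":(2.3,-2,-2.5),"scene":(-2.3,2,0)}
for c in("scene","top"):
    p,d=ctrl.get_image(c); P=pts(c,np.ones(d.shape,bool),d)+off[c]
    s=(np.hypot(P[:,0]-265,P[:,1]-590)<90)&(P[:,2]>120); Q=P[s]
    print(c,len(Q),np.sort(Q[:,2])[:25].round())
    t=Q[Q[:,2]<250]; print(t.round()[:40].tolist())
E
```

```text
[-1.21326728  0.62329855  0.03793246  1.52761421 -0.02686269  0.99108959
  0.04798253]
scene 35 [232. 232. 233. 233. 234. 234. 234. 235. 235. 236. 237. 237. 238. 238.
 239. 239. 240. 242. 242. 242. 243. 243. 243. 244. 244.]
[[246.0, 554.0, 243.0], [252.0, 552.0, 246.0], [255.0, 553.0, 247.0], [257.0, 555.0, 248.0], [261.0, 555.0, 249.0], [264.0, 561.0, 249.0], [271.0, 614.0, 235.0], [275.0, 613.0, 237.0], [283.0, 609.0, 242.0], [281.0, 615.0, 239.0], [249.0, 556.0, 240.0], [255.0, 553.0, 244.0], [257.0, 556.0, 244.0], [262.0, 555.0, 246.0], [265.0, 555.0, 248.0], [264.0, 561.0, 245.0], [275.0, 614.0, 234.0], [282.0, 611.0, 238.0], [284.0, 613.0, 238.0], [259.0, 550.0, 244.0], [259.0, 554.0, 242.0], [262.0, 555.0, 243.0], [262.0, 559.0, 242.0], [265.0, 560.0, 243.0], [278.0, 611.0, 232.0], [284.0, 610.0, 235.0], [283.0, 614.0, 234.0], [250.0, 560.0, 233.0], [254.0, 561.0, 234.0], [261.0, 557.0, 239.0], [260.0, 562.0, 237.0], [255.0, 560.0, 232.0], [258.0, 561.0, 233.0], [263.0, 560.0, 236.0]]
top 3575 [230. 231. 232. 233. 233. 233. 234. 234. 235. 236. 236. 236. 238. 238.
 238. 238. 23
[... 264 characters left out ...]
0, 241.0], [281.0, 613.0, 231.0], [281.0, 610.0, 247.0], [280.0, 612.0, 241.0], [280.0, 611.0, 238.0], [279.0, 613.0, 230.0], [279.0, 611.0, 249.0], [278.0, 612.0, 245.0], [278.0, 612.0, 240.0], [277.0, 610.0, 239.0], [277.0, 612.0, 232.0], [277.0, 613.0, 249.0], [276.0, 613.0, 246.0], [276.0, 612.0, 243.0], [275.0, 612.0, 240.0], [274.0, 614.0, 233.0], [274.0, 614.0, 244.0], [274.0, 612.0, 244.0], [272.0, 615.0, 234.0], [272.0, 613.0, 233.0], [272.0, 613.0, 248.0], [271.0, 614.0, 244.0], [271.0, 614.0, 239.0], [270.0, 614.0, 236.0], [270.0, 614.0, 247.0], [269.0, 615.0, 242.0], [268.0, 615.0, 239.0], [268.0, 615.0, 233.0], [267.0, 559.0, 247.0], [266.0, 561.0, 241.0], [266.0, 559.0, 240.0]]
```

Call:
{"method": "send_rows", "body": {"rows": [{"x": 4, "y": -4, "claw": 0.2}, {"x": 8, "y": -8, "claw": 0.2}, {"x": 11, "y": -11, "claw": 0.2}, {"x": 14, "y": -14, "claw": 0.2}, {"x": 17, "y": -17, "claw": 0.2}]}}

```text
$.rows[0]: bad value
```

Call:
{"method": "send_rows", "body": {"rows": [{"x": 2, "y": -4, "claw": 0.2}, {"x": 4, "y": -8, "claw": 0.2}, {"x": 6, "y": -12, "claw": 0.2}, {"x": 8, "y": -15, "claw": 0.2}, {"x": 10, "y": -18, "claw": 0.2}]}}

```text
$.rows[0]: bad value
```

Call:
{"method": "send_rows", "body": {"rows": [{"x": 2.8, "y": -4, "claw": 0.2}, {"x": 5.6, "y": -8, "claw": 0.2}, {"x": 8.4, "y": -12, "claw": 0.2}, {"x": 11, "y": -16, "claw": 0.2}, {"x": 14, "y": -20, "claw": 0.2}]}}

```text
$.rows[0]: bad value
```

Call:
{"method": "send_rows", "body": {"rows": [{"x": 2.1, "y": -2.9, "z": 0, "roll": 0, "claw": 0.15}, {"x": 4.2, "y": -5.8, "z": 0, "roll": 0, "claw": 0.15}, {"x": 6.3, "y": -8.7, "z": 0, "roll": 0, "claw": 0.15}, {"x": 8.4, "y": -11.6, "z": 0, "roll": 0, "claw": 0.15}, {"x": 10.5, "y": -14.5, "z": 0, "roll": -1, "claw": 0.15}]}}

```text
clock: 2.25
eef_pos: [369.8, 444.4, 242.4]
tool_rot: [3.141, -0.001, 2.773]
force: [1.3, 0.1, -0.1]
width: 72.6
```

Call:
{"method": "send_rows", "body": {"rows": [{"x": 2.1, "y": -2.9, "z": 0, "roll": 0, "claw": 0.15}, {"x": 4.2, "y": -5.8, "z": 0, "roll": 0, "claw": 0.15}, {"x": 6.3, "y": -8.7, "z": 0, "roll": 0, "claw": 0.15}, {"x": 8.4, "y": -11.6, "z": 0, "roll": 0, "claw": 0.15}, {"x": 10.5, "y": -14.5, "z": 0, "roll": -1, "claw": 0.15}]}}

```text
clock: 2.67
eef_pos: [475.3, 299.6, 242.5]
tool_rot: [3.141, -0.0, 2.755]
force: [0.6, -0.2, 0.3]
width: 72.5
```

Call:
{"method": "send_rows", "body": {"rows": [{"x": 2.1, "y": -2.9, "z": 0, "roll": 0, "claw": 0.15}, {"x": 4.2, "y": -5.8, "z": 0, "roll": 0, "claw": 0.15}, {"x": 6.3, "y": -8.7, "z": 0, "roll": 0, "claw": 0.15}, {"x": 8.4, "y": -11.6, "z": 0, "roll": 0, "claw": 0.15}, {"x": 10.5, "y": -14.5, "z": 0, "roll": 0, "claw": 0.15}]}}

```text
clock: 3.08
eef_pos: [580.7, 154.7, 242.5]
tool_rot: [3.141, -0.0, 2.755]
force: [0.6, 1.2, -0.3]
width: 72.4
```

Call:
{"method": "send_rows", "body": {"rows": [{"x": 2.1, "y": -2.9, "z": 0, "roll": 0, "claw": 0.15}, {"x": 4.2, "y": -5.8, "z": 0, "roll": 0, "claw": 0.15}, {"x": 6.3, "y": -8.7, "z": 0, "roll": 0, "claw": 0.15}, {"x": 8.4, "y": -11.6, "z": -2, "roll": 0, "claw": 0.15}, {"x": 9.7, "y": -14, "z": -5, "roll": 0, "claw": 0.15}]}}

```text
clock: 3.5
eef_pos: [681.7, 13.4, 195.1]
tool_rot: [3.138, 0.009, 2.753]
force: [-0.3, 0.8, 0.2]
width: 72.5
```

Call:
{"method": "send_rows", "body": {"rows": [{"x": 0, "y": 0, "z": -3, "roll": 0, "claw": 0.15}, {"x": 0, "y": 0, "z": -6, "roll": 0, "claw": 0.15}, {"x": 0, "y": 0, "z": -9, "roll": 0, "claw": 0.15}, {"x": 0, "y": 0, "z": -11, "roll": 0, "claw": 0.15}, {"x": 0, "y": 0, "z": -11, "roll": 0, "claw": 0.15}]}}

```text
clock: 3.92
eef_pos: [673.5, 16.3, 77.2]
tool_rot: [-3.139, -0.009, 2.755]
force: [-0.2, 0.4, -0.0]
width: 72.6
```

```bash
python3 - <<'E'
from h import *
f=lambda i,u,v,s=50:cv2.resize(i[v-s:v+s,u-s:u+s],(390,390),interpolation=cv2.INTER_CUBIC)
a,_=ctrl.get_image("top");b,_=ctrl.get_image("scene")
cv2.imwrite("pics/r1.png",np.hstack([f(a,336,165),f(b,336,225)]))
E
```

```text
(no output)
```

View pics/r1.png

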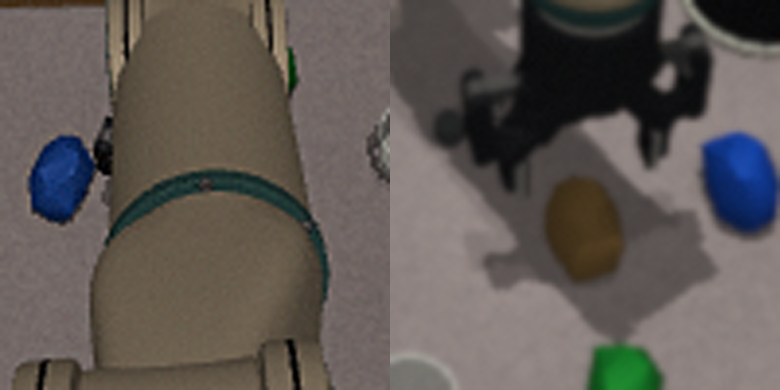

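The top view is hidden by the arm. The scene view shows the jaws straddling the tan rock, clear of blue at (740,180) and green. I'll go down and grip.

Call:
{"method": "send_rows", "body": {"rows": [{"x": 0, "y": 0, "z": -2, "roll": 0, "claw": 0.15}, {"x": 0, "y": 0, "z": -4, "roll": 0, "claw": 0.15}, {"x": 0, "y": 0, "z": -5.5, "roll": 0, "claw": 0.15}, {"x": 0, "y": 0, "z": -6.6, "roll": 0, "claw": 0.15}, {"x": 0, "y": 0, "z": -6.6, "roll": 0, "claw": 0.15}]}}

```text
clock: 4.43
eef_pos: [676.3, 15.0, 15.0]
tool_rot: [-3.141, -0.002, 2.753]
force: [-0.3, 0.2, -0.7]
width: 72.7
```

Call:
{"method": "send_rows", "body": {"rows": [{"x": 0, "y": 0, "z": 0, "roll": 0, "claw": 0.4}, {"x": 0, "y": 0, "z": 0, "roll": 0, "claw": 0.7}, {"x": 0, "y": 0, "z": 0, "roll": 0, "claw": 0.7}, {"x": 0, "y": 0, "z": 0, "roll": 0, "claw": 0.7}, {"x": 0, "y": 0, "z": 0, "roll": 0, "claw": 0.7}]}}

```text
clock: 4.85
eef_pos: [678.6, 14.8, 18.0]
tool_rot: [3.14, 0.003, 2.753]
force: [-0.5, 0.3, 6.6]
width: 41.3
```

Call:
{"method": "send_rows", "body": {"rows": [{"x": 0, "y": 0, "z": 1, "roll": 0, "claw": 0.7}, {"x": 0, "y": 0, "z": 3, "roll": 0, "claw": 0.7}, {"x": 0, "y": 0, "z": 5, "roll": 0, "claw": 0.7}, {"x": 0, "y": 0, "z": 7, "roll": 0, "claw": 0.7}, {"x": 0, "y": 0, "z": 7, "roll": 0, "claw": 0.7}]}}

```text
clock: 5.27
eef_pos: [679.9, 14.7, 90.9]
tool_rot: [3.139, 0.006, 2.753]
force: [0.7, -0.5, -1.1]
width: 41.3
```

```bash
python3 - <<'E'
from h import *
print(ctrl.read_state())
f=lambda i,u,v,s=50:cv2.resize(i[v-s:v+s,u-s:u+s],(390,390),interpolation=cv2.INTER_CUBIC)
b,_=ctrl.get_image("scene")
cv2.imwrite("pics/r2.png",f(b,336,225))
E
```

```text
{'clock': 5.2667, 'qpos': array([-0.08916446,  0.84120409,  0.04644393,  1.55166329, -0.05095224,
        0.7429102 ,  1.16097352]), 'qd': array([ 0.00146156,  0.04515091, -0.00311148,  0.02221661, -0.00071024,
       -0.05559265,  0.00085704]), 'tau': array([-2.39892974e-01, -6.04325938e+01,  1.48270626e+00, -1.40254292e+01,
       -3.65097192e-03,  6.97805062e-01, -6.59540834e-03]), 'eef_pos': array([679.86071761,  14.70059815,  90.92227414]), 'tool_rot': array([3.13871048, 0.00637445, 2.75265511]), 'force': array([ 0.66532461, -0.54279273, -1.13528373]), 'torque': array([-0.01747773, -0.12281411, -0.06815399]), 'width': 41.253329495567684}
```

View pics/r2.png

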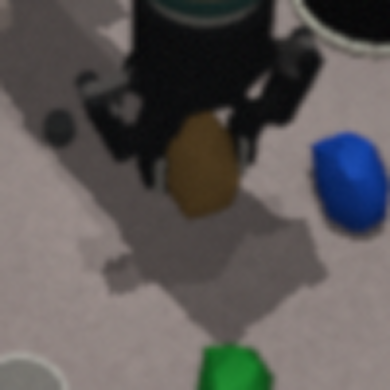

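The rock is held level and clear of the table. Now to the dish.

Call:
{"method": "send_rows", "body": {"rows": [{"x": -1.1, "y": 2.9, "z": 1, "roll": 0, "claw": 0.7}, {"x": -2.2, "y": 5.8, "z": 1, "roll": 0, "claw": 0.7}, {"x": -3.3, "y": 8.7, "z": 1, "roll": 0, "claw": 0.7}, {"x": -4.4, "y": 11.6, "z": 1, "roll": 0, "claw": 0.7}, {"x": -5.5, "y": 14.5, "z": 1, "roll": 0, "claw": 0.7}]}}

```text
clock: 5.73
eef_pos: [620.4, 160.7, 95.0]
tool_rot: [-3.14, -0.002, 2.753]
force: [0.6, -0.1, -0.9]
width: 41.2
```

Call:
{"method": "send_rows", "body": {"rows": [{"x": -1.1, "y": 2.9, "z": 0, "roll": 0, "claw": 0.7}, {"x": -2.2, "y": 5.8, "z": 0, "roll": 0, "claw": 0.7}, {"x": -3.1, "y": 8.4, "z": -1, "roll": 0, "claw": 0.7}, {"x": -3.1, "y": 8.4, "z": -3, "roll": 0, "claw": 0.7}, {"x": -3.1, "y": 8.4, "z": -5, "roll": 0, "claw": 0.7}]}}

```text
clock: 6.15
eef_pos: [589.4, 247.4, 45.2]
tool_rot: [3.14, -0.002, 2.758]
force: [-0.2, -1.4, -1.4]
width: 41.2
```

Call:
{"method": "send_rows", "body": {"rows": [{"x": 0, "y": 0, "z": -0.5, "roll": 0, "claw": 0.7}, {"x": 0, "y": 0, "z": -1, "roll": 0, "claw": 0.7}, {"x": 0, "y": 0, "z": -1, "roll": 0, "claw": 0.7}, {"x": 0, "y": 0, "z": -1, "roll": 0, "claw": 0.7}, {"x": 0, "y": 0, "z": -1, "roll": 0, "claw": 0.7}]}}

```text
clock: 6.57
eef_pos: [592.1, 243.5, 37.3]
tool_rot: [3.14, 0.001, 2.752]
force: [0.7, -0.3, -1.8]
width: 41.3
```

```bash
python3 - <<'E'
from h import *
f=lambda i,u,v,s=50:cv2.resize(i[v-s:v+s,u-s:u+s],(390,390),interpolation=cv2.INTER_CUBIC)
a,d=ctrl.get_image("top");b,e=ctrl.get_image("scene")
cv2.imwrite("pics/d1.png",np.hstack([f(a,259,200),f(b,381,165)]))
E
```

```text
(no output)
```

View pics/d1.png

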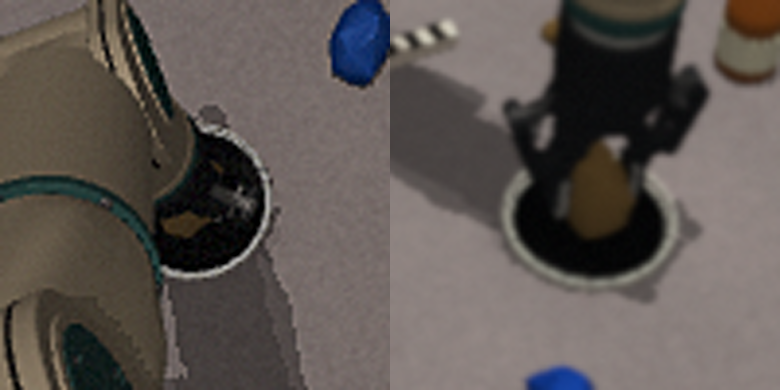

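The rock is over the middle of the dish. I'll lower it slowly, watching the force.

Call:
{"method": "send_rows", "body": {"rows": [{"x": 0, "y": 0, "z": -0.4, "roll": 0, "claw": 0.7}, {"x": 0, "y": 0, "z": -0.8, "roll": 0, "claw": 0.7}, {"x": 0, "y": 0, "z": -1.1, "roll": 0, "claw": 0.7}, {"x": 0, "y": 0, "z": -1.2, "roll": 0, "claw": 0.7}, {"x": 0, "y": 0, "z": -1.2, "roll": 0, "claw": 0.7}]}}

```text
clock: 7.08
eef_pos: [590.8, 243.6, 23.7]
tool_rot: [-3.141, -0.001, 2.753]
force: [0.2, -0.2, -2.4]
width: 41.0
```

Call:
{"method": "send_rows", "body": {"rows": [{"x": 0, "y": 0, "z": -0.1, "roll": 0, "claw": 0.7}, {"x": 0, "y": 0, "z": -0.1, "roll": 0, "claw": 0.7}, {"x": 0, "y": 0, "z": -0.2, "roll": 0, "claw": 0.7}, {"x": 0, "y": 0, "z": -0.2, "roll": 0, "claw": 0.7}, {"x": 0, "y": 0, "z": -0.2, "roll": 0, "claw": 0.7}]}}

```text
clock: 7.5
eef_pos: [591.2, 243.8, 22.3]
tool_rot: [3.142, -0.0, 2.753]
force: [-0.8, 0.2, -1.5]
width: 41.0
```

Call:
{"method": "send_rows", "body": {"rows": [{"x": 0, "y": 0, "z": -0.1, "roll": 0, "claw": 0.7}, {"x": 0, "y": 0, "z": -0.1, "roll": 0, "claw": 0.7}, {"x": 0, "y": 0, "z": -0.1, "roll": 0, "claw": 0.7}]}}

```text
clock: 7.75
eef_pos: [591.3, 243.8, 22.0]
tool_rot: [3.141, 0.0, 2.753]
force: [-1.5, -0.6, 4.9]
width: 41.2
```

Call:
{"method": "send_rows", "body": {"rows": [{"x": 0, "y": 0, "z": -0.1, "roll": 0, "claw": 0.7}, {"x": 0, "y": 0, "z": -0.1, "roll": 0, "claw": 0.7}, {"x": 0, "y": 0, "z": -0.1, "roll": 0, "claw": 0.7}]}}

```text
clock: 8.0
eef_pos: [591.3, 243.8, 22.0]
tool_rot: [3.141, 0.0, 2.753]
force: [-3.8, -0.4, 12.3]
width: 41.2
```

Call:
{"method": "send_rows", "body": {"rows": [{"x": 0, "y": 0, "z": 0.1, "roll": 0, "claw": 0.7}, {"x": 0, "y": 0, "z": 0.1, "roll": 0, "claw": 0.45}, {"x": 0, "y": 0, "z": 0.2, "roll": 0, "claw": 0.3}, {"x": 0, "y": 0, "z": 0.2, "roll": 0, "claw": 0.3}, {"x": 0, "y": 0, "z": 0.2, "roll": 0, "claw": 0.3}]}}

```text
clock: 8.42
eef_pos: [591.3, 243.8, 22.1]
tool_rot: [3.142, 0.0, 2.753]
force: [-0.2, -0.2, -0.7]
width: 59.7
```

Call:
{"method": "send_rows", "body": {"rows": [{"x": 0, "y": 0, "z": 2, "roll": 0, "claw": 0.3}, {"x": 0, "y": 0, "z": 5, "roll": 0, "claw": 0.3}, {"x": 0, "y": 0, "z": 8, "roll": 0, "claw": 0.3}, {"x": 0, "y": 0, "z": 11, "roll": 0, "claw": 0.3}, {"x": 0, "y": 0, "z": 14, "roll": 0, "claw": 0.3}]}}

```text
clock: 8.83
eef_pos: [591.0, 243.7, 163.4]
tool_rot: [-3.141, -0.0, 2.753]
force: [0.1, 1.0, -0.5]
width: 59.7
```

Call:
{"method": "send_rows", "body": {"rows": [{"x": -0.9, "y": -3, "z": 0, "roll": -5, "claw": 0.2}, {"x": -1.7, "y": -6, "z": 0, "roll": -10, "claw": 0.2}, {"x": -2.5, "y": -9, "z": 0, "roll": -15, "claw": 0.2}, {"x": -3.4, "y": -12, "z": 0, "roll": -20, "claw": 0.2}, {"x": -4.2, "y": -15.2, "z": 0, "roll": -25, "claw": 0.2}]}}

```text
clock: 9.25
eef_pos: [548.5, 91.0, 162.4]
tool_rot: [3.141, -0.0, 2.313]
force: [1.6, 0.8, -0.8]
width: 68.6
```

Call:
{"method": "send_rows", "body": {"rows": [{"x": -0.9, "y": -3, "z": 0, "roll": -5, "claw": 0.2}, {"x": -1.7, "y": -6, "z": 0, "roll": -10, "claw": 0.2}, {"x": -2.5, "y": -9, "z": 0, "roll": -15, "claw": 0.2}, {"x": -3.4, "y": -12, "z": 0, "roll": -20, "claw": 0.2}, {"x": -4.2, "y": -15.2, "z": 0, "roll": -25, "claw": 0.2}]}}

```text
clock: 9.67
eef_pos: [506.5, -61.1, 162.3]
tool_rot: [3.142, -0.0, 1.877]
force: [0.3, -0.1, -0.3]
width: 68.5
```

Call:
{"method": "send_rows", "body": {"rows": [{"x": -0.9, "y": -3, "z": 0, "roll": -5, "claw": 0.2}, {"x": -1.7, "y": -6, "z": 0, "roll": -10, "claw": 0.2}, {"x": -2.5, "y": -9, "z": 0, "roll": -15, "claw": 0.2}, {"x": -3.4, "y": -12, "z": 0, "roll": -20, "claw": 0.2}, {"x": -4.2, "y": -15.2, "z": 0, "roll": -25, "claw": 0.2}]}}

```text
clock: 10.08
eef_pos: [464.6, -213.2, 162.3]
tool_rot: [-3.142, -0.0, 1.44]
force: [0.2, -0.7, -0.5]
width: 68.6
```

Call:
{"method": "send_rows", "body": {"rows": [{"x": -0.9, "y": -3, "z": 0, "roll": -5, "claw": 0.2}, {"x": -1.7, "y": -6, "z": 0, "roll": -10, "claw": 0.2}, {"x": -2.5, "y": -9, "z": 0, "roll": -15, "claw": 0.2}, {"x": -3.4, "y": -12, "z": 0, "roll": -20, "claw": 0.2}, {"x": -4.2, "y": -15.2, "z": 0, "roll": -22, "claw": 0.2}]}}

```text
clock: 10.5
eef_pos: [422.6, -365.1, 162.1]
tool_rot: [-3.141, -0.0, 1.057]
force: [0.0, -0.1, -0.4]
width: 68.1
```

Call:
{"method": "send_rows", "body": {"rows": [{"x": 0, "y": 0, "z": 0, "roll": 0, "claw": 0.2}, {"x": 0, "y": 0, "z": 0, "roll": 0, "claw": 0.2}]}}

```text
clock: 10.67
eef_pos: [422.0, -366.4, 162.3]
tool_rot: [3.141, 0.001, 1.056]
force: [0.4, 1.4, -0.0]
width: 68.6
```

```bash
python3 - <<'E'
from h import *
print(np.degrees(ctrl.read_state()["tool_rot"]), ctrl.read_state()["eef_pos"],ctrl.read_state()["qpos"])
off={"top":(2.3,-2,-2.5),"scene":(-2.3,2,0)}
im=[]
for c in("top","scene"):
    p,d=ctrl.get_image(c); P=pts(c,np.ones(d.shape,bool),d)+off[c]; im.append(p)
    for x,y,r,z,n in((591,244,45,14,"rock"),(571,244,90,6,"dish+")):
        Q=P[(np.hypot(P[:,0]-x,P[:,1]-y)<r)&(P[:,2]>z)]
        print(c,n,len(Q),fit(Q[:,:2],0,0),np.percentile(Q[:,2],98))
f=lambda i,u,v,s=40:cv2.resize(i[v-s:v+s,u-s:u+s],(390,390),interpolation=cv2.INTER_CUBIC)
cv2.imwrite("pics/d2.png",np.hstack([f(im[0],259,200),f(im[1],381,165)]))
E
```

```text
[1.79982013e+02 7.42753580e-02 6.05146244e+01] [ 422.00389529 -366.42809435  162.26759234] [ 0.34774148  0.65387442  0.49655301  1.86485796 -0.44554523  0.73391414
  0.57988872]
top rock 288 (array([590. , 242.8]), array([61.1, 44.5]), -14.5) 51.78418897525198
top dish+ 438 (array([591.2, 243.8]), array([118.3, 116.4]), 44.3) 51.26555176883476
scene rock 345 (array([591.4, 242.7]), array([60.8, 44.2]), -10.6) 52.43008418089453
scene dish+ 535 (array([590.3, 244.9]), array([120.7, 117.2]), -36.2) 51.837978410970194
```

View pics/d2.png

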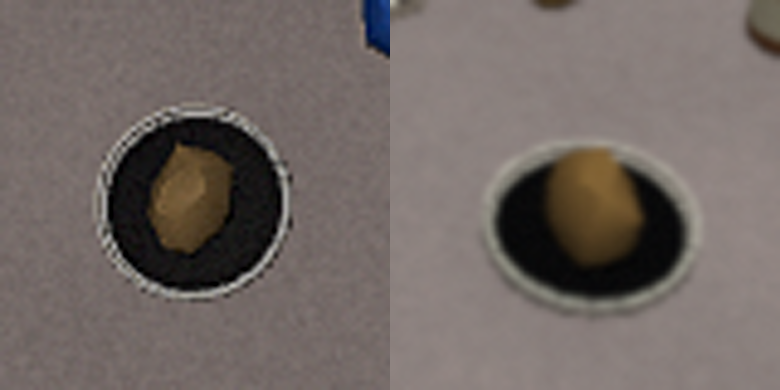

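Rock within about 2 mm of the dish centre, upright. Now the tin.

Call:
{"method": "send_rows", "body": {"rows": [{"x": -0.1, "y": 0.2, "z": -3, "roll": 0, "claw": 0.2}, {"x": -0.1, "y": 0.2, "z": -6, "roll": 0, "claw": 0.2}, {"x": -0.1, "y": 0.2, "z": -9, "roll": 0, "claw": 0.2}, {"x": -0.1, "y": 0.2, "z": -11.5, "roll": 0, "claw": 0.2}, {"x": -0.1, "y": 0.2, "z": -12.5, "roll": 0, "claw": 0.2}]}}

```text
clock: 11.18
eef_pos: [421.8, -358.7, 34.3]
tool_rot: [-3.136, -0.003, 1.063]
force: [-0.5, 0.5, -0.6]
width: 68.3
```

Call:
{"method": "send_rows", "body": {"rows": [{"x": 0, "y": 0, "z": -1, "roll": 0, "claw": 0.2}, {"x": 0, "y": 0, "z": -2, "roll": 0, "claw": 0.2}, {"x": 0, "y": 0, "z": -2.3, "roll": 0, "claw": 0.2}, {"x": 0, "y": 0, "z": -2.3, "roll": 0, "claw": 0.2}, {"x": 0, "y": 0, "z": -2.3, "roll": 0, "claw": 0.2}]}}

```text
clock: 11.6
eef_pos: [422.6, -362.6, 15.1]
tool_rot: [3.14, 0.0, 1.06]
force: [0.0, -0.9, -0.1]
width: 68.4
```

Call:
{"method": "send_rows", "body": {"rows": [{"x": 0, "y": 0, "z": 0, "roll": 0, "claw": 0.4}, {"x": 0, "y": 0, "z": 0, "roll": 0, "claw": 0.6}, {"x": 0, "y": 0, "z": 0, "roll": 0, "claw": 0.6}, {"x": 0, "y": 0, "z": 0, "roll": 0, "claw": 0.6}, {"x": 0, "y": 0, "z": 0, "roll": 0, "claw": 0.6}]}}

```text
clock: 12.02
eef_pos: [422.7, -362.7, 15.7]
tool_rot: [3.14, -0.0, 1.06]
force: [0.0, -0.0, 6.7]
width: 47.3
```

Call:
{"method": "send_rows", "body": {"rows": [{"x": 0, "y": 0, "z": 1, "roll": 0, "claw": 0.6}, {"x": 0, "y": 0, "z": 4, "roll": 0, "claw": 0.6}, {"x": 0, "y": 0, "z": 8, "roll": 0, "claw": 0.6}, {"x": 0, "y": 0, "z": 12, "roll": 0, "claw": 0.6}, {"x": 0, "y": 0, "z": 13, "roll": 0, "claw": 0.6}]}}

```text
clock: 12.43
eef_pos: [424.1, -364.9, 150.6]
tool_rot: [3.132, 0.002, 1.059]
force: [0.0, -1.0, -1.1]
width: 47.1
```

Call:
{"method": "send_rows", "body": {"rows": [{"x": 0.2, "y": 3.5, "z": 0, "roll": 0, "claw": 0.6}, {"x": 0.3, "y": 7, "z": 0, "roll": 0, "claw": 0.6}, {"x": 0.4, "y": 10.5, "z": 0, "roll": 0, "claw": 0.6}, {"x": 0.5, "y": 14.5, "z": 0, "roll": 0, "claw": 0.6}, {"x": 0.6, "y": 18, "z": 0, "roll": 0, "claw": 0.6}]}}

```text
clock: 12.85
eef_pos: [427.9, -179.9, 144.9]
tool_rot: [3.141, -0.001, 1.06]
force: [0.4, 0.3, -1.4]
width: 47.5
```

Call:
{"method": "send_rows", "body": {"rows": [{"x": 0.2, "y": 3.5, "z": 0, "roll": 0, "claw": 0.6}, {"x": 0.3, "y": 7, "z": 0, "roll": 0, "claw": 0.6}, {"x": 0.3, "y": 10.5, "z": 0, "roll": 0, "claw": 0.6}, {"x": 0.3, "y": 14.5, "z": 0, "roll": 0, "claw": 0.6}, {"x": 0.3, "y": 18, "z": 0, "roll": 0, "claw": 0.6}]}}

```text
clock: 13.27
eef_pos: [430.9, 0.1, 144.9]
tool_rot: [3.142, -0.001, 1.06]
force: [1.2, 0.5, 0.1]
width: 47.2
```

Call:
{"method": "send_rows", "body": {"rows": [{"x": 0, "y": 0, "z": -3, "roll": 0, "claw": 0.6}, {"x": 0, "y": 0, "z": -6, "roll": 0, "claw": 0.6}, {"x": 0, "y": 0, "z": -7.5, "roll": 0, "claw": 0.6}, {"x": 0, "y": 0, "z": -8, "roll": 0, "claw": 0.6}, {"x": 0, "y": 0, "z": -8, "roll": 0, "claw": 0.6}]}}

```text
clock: 13.68
eef_pos: [430.7, -2.4, 63.9]
tool_rot: [-3.14, 0.0, 1.059]
force: [0.4, 0.0, 0.1]
width: 46.9
```

```bash
python3 - <<'E'
from h import *
s=ctrl.read_state();print(s["eef_pos"],s["force"],s["width"])
f=lambda i,u,v,s=45:cv2.resize(i[v-s:v+s,u-s:u+s],(390,390),interpolation=cv2.INTER_CUBIC)
b,e=ctrl.get_image("scene");cv2.imwrite("pics/t1.png",f(b,270,165))
E
```

```text
[430.724403    -2.35962791  63.88114788] [0.44379848 0.02100125 0.1199415 ] 46.859011288548004
```

View pics/t1.png

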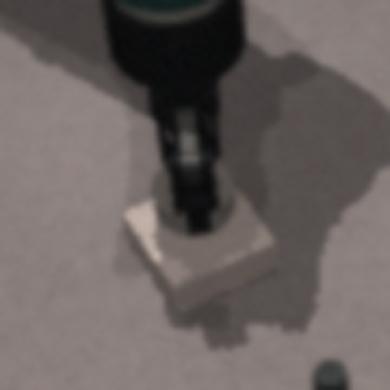

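The tin sits level between the fingers, over the stand. I'll lower it.

Call:
{"method": "send_rows", "body": {"rows": [{"x": 0.1, "y": 0, "z": -0.5, "roll": 0, "claw": 0.6}, {"x": 0.1, "y": 0, "z": -1, "roll": 0, "claw": 0.6}, {"x": 0.1, "y": 0, "z": -1.5, "roll": 0, "claw": 0.6}, {"x": 0.1, "y": 0, "z": -1.6, "roll": 0, "claw": 0.6}, {"x": 0.1, "y": 0, "z": -1.6, "roll": 0, "claw": 0.6}]}}

```text
clock: 14.15
eef_pos: [432.3, -2.4, 48.4]
tool_rot: [3.141, -0.0, 1.059]
force: [-1.1, -0.0, -0.9]
width: 47.2
```

Call:
{"method": "send_rows", "body": {"rows": [{"x": 0, "y": 0, "z": -0.1, "roll": 0, "claw": 0.6}, {"x": 0, "y": 0, "z": -0.1, "roll": 0, "claw": 0.6}, {"x": 0, "y": 0, "z": -0.1, "roll": 0, "claw": 0.6}]}}

```text
clock: 14.4
eef_pos: [432.3, -2.3, 47.5]
tool_rot: [3.141, -0.0, 1.06]
force: [0.3, -0.8, -1.3]
width: 47.1
```

Call:
{"method": "send_rows", "body": {"rows": [{"x": 0, "y": 0, "z": -0.1, "roll": 0, "claw": 0.6}, {"x": 0, "y": 0, "z": -0.1, "roll": 0, "claw": 0.6}, {"x": 0, "y": 0, "z": -0.1, "roll": 0, "claw": 0.6}]}}

```text
clock: 14.65
eef_pos: [432.2, -2.2, 46.3]
tool_rot: [-3.142, -0.0, 1.06]
force: [0.2, 0.6, -0.3]
width: 47.0
```

Call:
{"method": "send_rows", "body": {"rows": [{"x": 0, "y": 0, "z": -0.1, "roll": 0, "claw": 0.6}, {"x": 0, "y": 0, "z": -0.1, "roll": 0, "claw": 0.6}, {"x": 0, "y": 0, "z": -0.1, "roll": 0, "claw": 0.6}]}}

```text
clock: 14.9
eef_pos: [432.3, -2.2, 45.7]
tool_rot: [3.141, -0.001, 1.06]
force: [-1.7, 0.7, 5.9]
width: 47.4
```

Call:
{"method": "send_rows", "body": {"rows": [{"x": 0, "y": 0, "z": 0, "roll": 0, "claw": 0.5}, {"x": 0, "y": 0, "z": 0.1, "roll": 0, "claw": 0.3}, {"x": 0, "y": 0, "z": 0.1, "roll": 0, "claw": 0.2}, {"x": 0, "y": 0, "z": 0.1, "roll": 0, "claw": 0.2}, {"x": 0, "y": 0, "z": 0.1, "roll": 0, "claw": 0.2}]}}

```text
clock: 15.32
eef_pos: [432.2, -2.2, 46.3]
tool_rot: [-3.142, 0.0, 1.06]
force: [0.8, 0.9, -0.1]
width: 68.2
```

Call:
{"method": "send_rows", "body": {"rows": [{"x": 0, "y": 0, "z": 2, "roll": 0, "claw": 0.2}, {"x": 0, "y": 0, "z": 5, "roll": 0, "claw": 0.2}, {"x": 0, "y": 0, "z": 8, "roll": 0, "claw": 0.2}, {"x": 0, "y": 0, "z": 11, "roll": 0, "claw": 0.3}, {"x": 0, "y": 0, "z": 13, "roll": 0, "claw": 0.4}]}}

```text
clock: 15.73
eef_pos: [432.5, -2.5, 178.4]
tool_rot: [3.14, -0.001, 1.06]
force: [0.7, 0.8, -0.7]
width: 51.8
```

Call:
{"method": "send_rows", "body": {"rows": [{"x": 0, "y": 3.5, "z": 0, "roll": 0, "claw": 0.4}, {"x": 0.1, "y": 7, "z": 0, "roll": 0, "claw": 0.4}, {"x": 0.2, "y": 10.5, "z": 0, "roll": 0, "claw": 0.4}, {"x": 0.3, "y": 14.5, "z": 0, "roll": 0, "claw": 0.4}, {"x": 0.3, "y": 18, "z": 0, "roll": 0, "claw": 0.4}]}}

```text
clock: 16.15
eef_pos: [434.9, 180.3, 176.3]
tool_rot: [-3.141, -0.001, 1.061]
force: [1.6, -0.0, -0.1]
width: 51.3
```

Call:
{"method": "send_rows", "body": {"rows": [{"x": 0, "y": 3.5, "z": 0, "roll": 0, "claw": 0.4}, {"x": 0.1, "y": 7, "z": 0, "roll": 0, "claw": 0.4}, {"x": 0.2, "y": 10.5, "z": 0, "roll": 0, "claw": 0.4}, {"x": 0.3, "y": 14.5, "z": 0, "roll": 0, "claw": 0.4}, {"x": 0.3, "y": 17.5, "z": 0, "roll": 0, "claw": 0.4}]}}

```text
clock: 16.57
eef_pos: [437.3, 356.5, 175.9]
tool_rot: [-3.141, -0.001, 1.063]
force: [0.9, 0.5, -0.2]
width: 51.1
```

Call:
{"method": "send_rows", "body": {"rows": [{"x": 0, "y": 0, "z": -3, "roll": 0, "claw": 0.4}, {"x": 0, "y": 0, "z": -6, "roll": 0, "claw": 0.4}, {"x": 0, "y": 0, "z": -9, "roll": 0, "claw": 0.4}, {"x": 0, "y": 0, "z": -11, "roll": 0, "claw": 0.4}, {"x": 0, "y": 0, "z": -11, "roll": 0, "claw": 0.4}]}}

```text
clock: 16.98
eef_pos: [435.3, 351.3, 62.3]
tool_rot: [-3.138, 0.007, 1.06]
force: [-0.8, 0.8, -0.0]
width: 51.4
```

Call:
{"method": "send_rows", "body": {"rows": [{"x": 0, "y": 0, "z": 0, "roll": 0, "claw": 0.4}, {"x": 0, "y": 0, "z": 0, "roll": 0, "claw": 0.4}]}}

```text
clock: 17.15
eef_pos: [439.0, 352.8, 67.3]
tool_rot: [3.141, -0.001, 1.059]
force: [0.1, 0.3, 0.1]
width: 51.0
```

```bash
python3 - <<'E'
from h import *
s=ctrl.read_state();print(s["eef_pos"],s["force"],s["width"],s["qpos"])
off={"top":(2.3,-2,-2.5),"scene":(-2.3,2,0)}
im=[]
for c in("top","scene"):
    p,d=ctrl.get_image(c); P=pts(c,np.ones(d.shape,bool),d)+off[c]; im.append(p)
    for x,y,r,z,n in((431,-5,42,40,"tin"),(431,-5,60,22,"stand"),(438,353,20,8,"chip")):
        Q=P[(np.hypot(P[:,0]-x,P[:,1]-y)<r)&(P[:,2]>z)&(P[:,2]<53)]
        if len(Q)>4: print(c,n,len(Q),fit(Q[:,:2],0,0),np.percentile(Q[:,2],[5,98]))
f=lambda i,u,v,s=40:cv2.resize(i[v-s:v+s,u-s:u+s],(390,390),interpolation=cv2.INTER_CUBIC)
cv2.imwrite("pics/ch1.png",np.hstack([f(im[0],342,252),f(im[1],375,125)]))
E
```

```text
[439.03461991 352.83680086  67.3206733 ] [0.09449631 0.28629146 0.05082863] 51.02070338949406 [-1.08394952  0.84085684  0.57960835  1.90965567 -0.77011157  0.62570054
 -0.5181019 ]
top tin 249 (array([430.5,  -6.1]), array([47.3, 47.1]), 89.0) [41.52346477 48.85349933]
top stand 614 (array([430.9,  -5.2]), array([70. , 69.9]), -5.9) [24.06571098 48.51655403]
top chip 43 (array([437.7, 353.9]), array([23.3, 17.4]), 73.1) [ 8.69238911 18.35433037]
scene tin 236 (array([431.4,  -4.8]), array([48.4, 46.9]), -34.2) [41.86953468 48.68548127]
scene stand 580 (array([430.8,  -3.8]), array([72.1, 70.7]), -6.5) [24.23149187 47.70390836]
scene chip 35 (array([438. , 353.6]), array([23.6, 14.2]), 67.2) [ 9.10934895 16.97521627]
```

View pics/ch1.png

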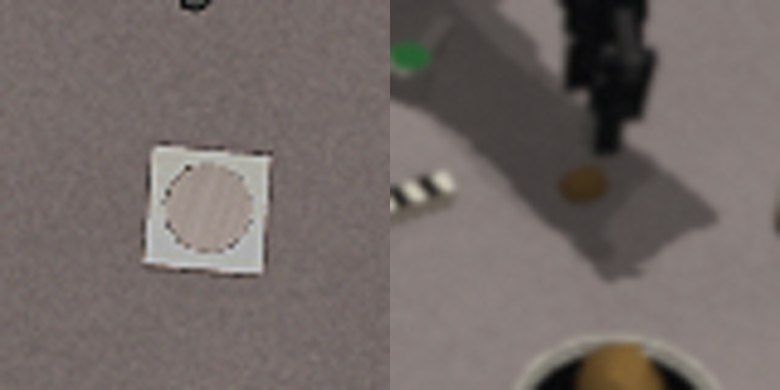

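The left panel shows the tin centred on the stand. The right panel shows the jaws above the chip. Grip it.

Call:
{"method": "send_rows", "body": {"rows": [{"x": -0.1, "y": 0.1, "z": -1.5, "roll": 0, "claw": 0.4}, {"x": -0.1, "y": 0.1, "z": -3, "roll": 0, "claw": 0.4}, {"x": -0.1, "y": 0.1, "z": -4.2, "roll": 0, "claw": 0.4}, {"x": -0.1, "y": 0.1, "z": -4.6, "roll": 0, "claw": 0.4}, {"x": -0.1, "y": 0.1, "z": -4.6, "roll": 0, "claw": 0.4}]}}

```text
clock: 17.67
eef_pos: [436.9, 353.6, 20.0]
tool_rot: [-3.141, 0.001, 1.06]
force: [-0.0, 0.4, -0.8]
width: 51.1
```

Call:
{"method": "send_rows", "body": {"rows": [{"x": 0, "y": 0, "z": 0, "roll": 0, "claw": 0.6}, {"x": 0, "y": 0, "z": 0, "roll": 0, "claw": 0.75}, {"x": 0, "y": 0, "z": 0, "roll": 0, "claw": 0.9}, {"x": 0, "y": 0, "z": 0, "roll": 0, "claw": 0.9}, {"x": 0, "y": 0, "z": 0, "roll": 0, "claw": 0.9}]}}

```text
clock: 18.08
eef_pos: [437.8, 354.0, 21.4]
tool_rot: [3.141, -0.002, 1.06]
force: [-1.0, -0.5, 6.7]
width: 17.5
```

Call:
{"method": "send_rows", "body": {"rows": [{"x": 0, "y": 0, "z": 1, "roll": 0, "claw": 0.9}, {"x": 0, "y": 0, "z": 4, "roll": 0, "claw": 0.9}, {"x": 0, "y": 0, "z": 8, "roll": 0, "claw": 0.9}, {"x": 0, "y": 0, "z": 11, "roll": 0, "claw": 0.9}, {"x": 0, "y": 0, "z": 11, "roll": 0, "claw": 0.9}]}}

```text
clock: 18.5
eef_pos: [440.6, 355.1, 136.5]
tool_rot: [3.137, -0.009, 1.059]
force: [-0.6, -0.2, 0.4]
width: 17.7
```

Call:
{"method": "send_rows", "body": {"rows": [{"x": -0.1, "y": -3.5, "z": 0, "roll": 0, "claw": 0.9}, {"x": -0.2, "y": -7, "z": 0, "roll": 0, "claw": 0.9}, {"x": -0.3, "y": -10.5, "z": 0, "roll": 0, "claw": 0.9}, {"x": -0.4, "y": -14.5, "z": 0, "roll": 0, "claw": 0.9}, {"x": -0.4, "y": -18, "z": 0, "roll": 0, "claw": 0.9}]}}

```text
clock: 18.92
eef_pos: [432.4, 171.7, 130.8]
tool_rot: [3.141, 0.0, 1.06]
force: [1.1, -0.4, -0.7]
width: 17.6
```

Call:
{"method": "send_rows", "body": {"rows": [{"x": -0.1, "y": -3.5, "z": 0, "roll": 0, "claw": 0.9}, {"x": -0.2, "y": -7, "z": 0, "roll": 0, "claw": 0.9}, {"x": -0.3, "y": -10.5, "z": 0, "roll": 0, "claw": 0.9}, {"x": -0.3, "y": -14.5, "z": 0, "roll": 0, "claw": 0.9}, {"x": -0.3, "y": -17.9, "z": 0, "roll": 0, "claw": 0.9}]}}

```text
clock: 19.33
eef_pos: [429.9, -7.6, 130.8]
tool_rot: [3.141, -0.0, 1.059]
force: [0.9, -0.3, -0.7]
width: 17.7
```

Call:
{"method": "send_rows", "body": {"rows": [{"x": 0, "y": 0, "z": -1.5, "roll": 0, "claw": 0.9}, {"x": 0, "y": 0, "z": -3, "roll": 0, "claw": 0.9}, {"x": 0, "y": 0, "z": -4.5, "roll": 0, "claw": 0.9}, {"x": 0, "y": 0, "z": -4.5, "roll": 0, "claw": 0.9}, {"x": 0, "y": 0, "z": -4.5, "roll": 0, "claw": 0.9}]}}

```text
clock: 19.75
eef_pos: [429.8, -5.4, 85.3]
tool_rot: [-3.14, 0.0, 1.059]
force: [-0.3, -0.0, -0.3]
width: 17.8
```

```bash
python3 - <<'E'
from h import *
s=ctrl.read_state();print(s["eef_pos"],s["force"],s["width"])
f=lambda i,u,v,s=40:cv2.resize(i[v-s:v+s,u-s:u+s],(390,390),interpolation=cv2.INTER_CUBIC)
b,e=ctrl.get_image("scene");cv2.imwrite("pics/ch2.png",f(b,270,160))
E
```

```text
[429.75137494  -5.41258102  85.33397636] [-0.29177857 -0.00092728 -0.32756916] 17.80434211075896
```

View pics/ch2.png

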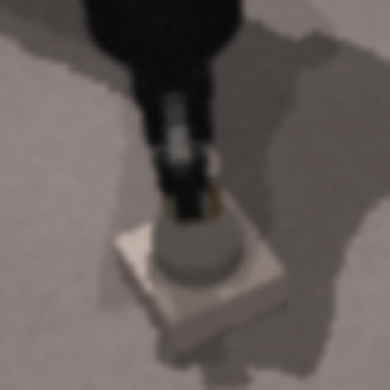

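The chip is held between the fingers above the tin. Lower it.

Call:
{"method": "send_rows", "body": {"rows": [{"x": 0.1, "y": 0, "z": -0.5, "roll": 0, "claw": 0.9}, {"x": 0.1, "y": 0, "z": -1, "roll": 0, "claw": 0.9}, {"x": 0.1, "y": 0, "z": -1.4, "roll": 0, "claw": 0.9}, {"x": 0.1, "y": 0, "z": -1.4, "roll": 0, "claw": 0.9}, {"x": 0.1, "y": 0, "z": -1.4, "roll": 0, "claw": 0.9}]}}

```text
clock: 20.22
eef_pos: [431.0, -5.1, 71.2]
tool_rot: [-3.141, 0.0, 1.06]
force: [0.5, -0.5, -1.1]
width: 18.1
```

Call:
{"method": "send_rows", "body": {"rows": [{"x": 0, "y": 0, "z": -0.1, "roll": 0, "claw": 0.9}, {"x": 0, "y": 0, "z": -0.1, "roll": 0, "claw": 0.9}, {"x": 0, "y": 0, "z": -0.1, "roll": 0, "claw": 0.9}]}}

```text
clock: 20.47
eef_pos: [431.2, -5.3, 70.4]
tool_rot: [3.141, -0.0, 1.06]
force: [-0.7, -0.4, -0.7]
width: 17.8
```

Call:
{"method": "send_rows", "body": {"rows": [{"x": 0, "y": 0, "z": -0.1, "roll": 0, "claw": 0.9}, {"x": 0, "y": 0, "z": -0.1, "roll": 0, "claw": 0.9}, {"x": 0, "y": 0, "z": -0.1, "roll": 0, "claw": 0.9}]}}

```text
clock: 20.72
eef_pos: [431.3, -5.3, 69.3]
tool_rot: [3.141, -0.0, 1.06]
force: [0.2, -0.8, 0.6]
width: 17.5
```

Call:
{"method": "send_rows", "body": {"rows": [{"x": 0, "y": 0, "z": -0.1, "roll": 0, "claw": 0.9}, {"x": 0, "y": 0, "z": -0.1, "roll": 0, "claw": 0.9}, {"x": 0, "y": 0, "z": -0.1, "roll": 0, "claw": 0.9}]}}

```text
clock: 20.97
eef_pos: [431.3, -5.3, 69.2]
tool_rot: [3.141, -0.001, 1.059]
force: [-2.3, -0.1, 15.2]
width: 17.6
```

Call:
{"method": "send_rows", "body": {"rows": [{"x": 0, "y": 0, "z": 0.1, "roll": 0, "claw": 0.75}, {"x": 0, "y": 0, "z": 0.1, "roll": 0, "claw": 0.6}, {"x": 0, "y": 0, "z": 0.1, "roll": 0, "claw": 0.5}, {"x": 0, "y": 0, "z": 0.1, "roll": 0, "claw": 0.5}, {"x": 0, "y": 0, "z": 0.1, "roll": 0, "claw": 0.5}]}}

```text
clock: 21.38
eef_pos: [431.1, -5.2, 69.2]
tool_rot: [-3.141, 0.0, 1.06]
force: [-0.4, -0.1, -0.4]
width: 42.7
```

Call:
{"method": "send_rows", "body": {"rows": [{"x": 0, "y": 0, "z": 1, "roll": 0, "claw": 0.5}, {"x": 0, "y": 0, "z": 3, "roll": 0, "claw": 0.5}, {"x": 0, "y": 0, "z": 6, "roll": 0, "claw": 0.5}, {"x": 0, "y": 0, "z": 9, "roll": 0, "claw": 0.5}, {"x": 0, "y": 0, "z": 11, "roll": 0, "claw": 0.5}]}}

```text
clock: 21.8
eef_pos: [431.4, -5.6, 181.1]
tool_rot: [3.14, -0.0, 1.059]
force: [-0.4, 0.1, -0.2]
width: 42.9
```

Call:
{"method": "send_rows", "body": {"rows": [{"x": -0.7, "y": 3.6, "z": 0, "roll": 3, "claw": 0.5}, {"x": -1.4, "y": 7.2, "z": 0, "roll": 6, "claw": 0.5}, {"x": -2.1, "y": 10.8, "z": 0, "roll": 10, "claw": 0.5}, {"x": -2.8, "y": 14.4, "z": 0, "roll": 14, "claw": 0.5}, {"x": -3.5, "y": 18, "z": 0, "roll": 17.6, "claw": 0.5}]}}

```text
clock: 22.22
eef_pos: [395.4, 176.4, 179.3]
tool_rot: [-3.141, -0.0, 1.37]
force: [1.1, 0.6, 0.4]
width: 42.5
```

Call:
{"method": "send_rows", "body": {"rows": [{"x": -0.7, "y": 3.6, "z": 0, "roll": 0, "claw": 0.5}, {"x": -1.4, "y": 7.4, "z": -2, "roll": 0, "claw": 0.5}, {"x": -1.4, "y": 7.4, "z": -5, "roll": 0, "claw": 0.5}, {"x": -1.4, "y": 7.4, "z": -8, "roll": 0, "claw": 0.5}, {"x": -1.4, "y": 7.4, "z": -11, "roll": 0, "claw": 0.5}]}}

```text
clock: 22.63
eef_pos: [381.5, 250.1, 68.0]
tool_rot: [3.141, -0.0, 1.37]
force: [0.4, 0.1, 0.5]
width: 42.8
```

Call:
{"method": "send_rows", "body": {"rows": [{"x": 0, "y": 0, "z": 0, "roll": 0, "claw": 0.5}, {"x": 0, "y": 0, "z": 0, "roll": 0, "claw": 0.5}]}}

```text
clock: 22.8
eef_pos: [381.4, 247.9, 68.6]
tool_rot: [-3.139, 0.002, 1.366]
force: [0.5, -0.6, -0.1]
width: 42.8
```

```bash
python3 - <<'E'
from h import *
s=ctrl.read_state();print(s["eef_pos"],s["tool_rot"],s["force"],s["width"])
off={"top":(2.3,-2,-2.5),"scene":(-2.3,2,0)}
im=[]
for c in("top","scene"):
    p,d=ctrl.get_image(c); P=pts(c,np.ones(d.shape,bool),d)+off[c]; im.append(p)
    for x,y,r,z,z2,n in((431,-5,42,40,70,"tin"),(431,-5,42,56,70,"chip"),(382,248,50,6,30,"bar")):
        Q=P[(np.hypot(P[:,0]-x,P[:,1]-y)<r)&(P[:,2]>z)&(P[:,2]<z2)]
        if len(Q)>4: print(c,n,len(Q),fit(Q[:,:2],0,0),np.percentile(Q[:,2],[5,98]))
f=lambda i,u,v,s=40:cv2.resize(i[v-s:v+s,u-s:u+s],(390,390),interpolation=cv2.INTER_CUBIC)
cv2.imwrite("pics/b1.png",np.hstack([f(im[0],342,252),f(im[1],335,115)]))
E
```

```text
[381.38562758 247.85899267  68.60194731] [-3.13907478e+00  2.36387527e-03  1.36607726e+00] [ 0.47512511 -0.58883127 -0.1149484 ] 42.799953269589594
top tin 245 (array([430.5,  -6.1]), array([47.4, 47. ]), 88.9) [41.54404185 63.82863982]
top chip 60 (array([431.7,  -5.3]), array([28.1, 18.5]), 61.8) [56.73937065 65.04885599]
top bar 67 (array([378.7, 225.8]), array([34.4, 16. ]), 78.0) [ 8.10861916 16.33672593]
scene tin 242 (array([430.4,  -4.2]), array([51.3, 46.8]), -33.3) [42.09256749 63.75411998]
scene chip 59 (array([433.2,  -4.7]), array([25.9, 18. ]), 57.7) [56.86272732 64.60610581]
scene bar 140 (array([382.3, 250.4]), array([81.6, 22.8]), 77.0) [ 6.85876452 15.37552218]
```

View pics/b1.png

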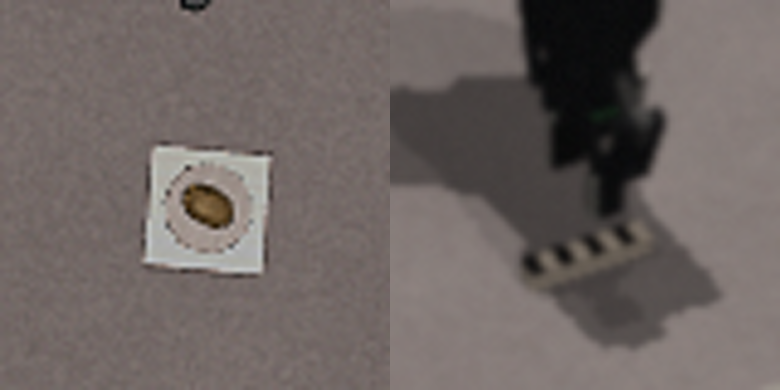

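The stack is centred: chip on tin to about 1–2 mm. The jaws straddle the bar. Grip it.

Call:
{"method": "send_rows", "body": {"rows": [{"x": 0, "y": 0, "z": -1.5, "roll": 0, "claw": 0.5}, {"x": 0, "y": 0, "z": -3, "roll": 0, "claw": 0.5}, {"x": 0, "y": 0, "z": -4.4, "roll": 0, "claw": 0.5}, {"x": 0, "y": 0, "z": -4.7, "roll": 0, "claw": 0.5}, {"x": 0, "y": 0, "z": -4.7, "roll": 0, "claw": 0.5}]}}

```text
clock: 23.32
eef_pos: [382.8, 248.9, 23.1]
tool_rot: [3.141, -0.001, 1.367]
force: [0.2, -0.7, 0.5]
width: 42.7
```

Call:
{"method": "send_rows", "body": {"rows": [{"x": 0, "y": 0, "z": 0, "roll": 0, "claw": 0.65}, {"x": 0, "y": 0, "z": 0, "roll": 0, "claw": 0.8}, {"x": 0, "y": 0, "z": 0, "roll": 0, "claw": 0.95}, {"x": 0, "y": 0, "z": 0, "roll": 0, "claw": 0.95}, {"x": 0, "y": 0, "z": 0, "roll": 0, "claw": 0.95}]}}

```text
clock: 23.73
eef_pos: [382.9, 249.2, 23.7]
tool_rot: [3.14, -0.002, 1.367]
force: [-0.5, -0.3, 7.4]
width: 12.1
```

Call:
{"method": "send_rows", "body": {"rows": [{"x": 0, "y": 0, "z": 1, "roll": 0, "claw": 0.95}, {"x": 0, "y": 0, "z": 4, "roll": 0, "claw": 0.95}, {"x": 0, "y": 0, "z": 8, "roll": 0, "claw": 0.95}, {"x": 0, "y": 0, "z": 12, "roll": 0, "claw": 0.95}, {"x": 0, "y": 0, "z": 15, "roll": 0, "claw": 0.95}]}}

```text
clock: 24.15
eef_pos: [382.5, 248.5, 175.5]
tool_rot: [3.14, -0.001, 1.366]
force: [0.6, 0.5, -0.3]
width: 12.0
```

Call:
{"method": "send_rows", "body": {"rows": [{"x": 0.9, "y": -3, "z": 0, "roll": -5, "claw": 0.95}, {"x": 1.8, "y": -6, "z": 0, "roll": -10, "claw": 0.95}, {"x": 2.7, "y": -9, "z": 0, "roll": -15, "claw": 0.95}, {"x": 3.6, "y": -12, "z": 0, "roll": -20, "claw": 0.95}, {"x": 4.4, "y": -14.6, "z": 0, "roll": -22, "claw": 0.95}]}}

```text
clock: 24.57
eef_pos: [426.4, 101.1, 173.2]
tool_rot: [3.141, -0.001, 0.979]
force: [-0.9, 0.6, -0.9]
width: 11.8
```

Call:
{"method": "send_rows", "body": {"rows": [{"x": 0.9, "y": -3, "z": 0, "roll": -5, "claw": 0.95}, {"x": 1.8, "y": -6, "z": 0, "roll": -10, "claw": 0.95}, {"x": 2.7, "y": -9, "z": 0, "roll": -15, "claw": 0.95}, {"x": 3.6, "y": -12, "z": 0, "roll": -20, "claw": 0.95}, {"x": 4.4, "y": -14.6, "z": 0, "roll": -22, "claw": 0.95}]}}

```text
clock: 24.98
eef_pos: [470.4, -45.2, 173.1]
tool_rot: [3.141, -0.001, 0.594]
force: [0.7, 0.7, -0.9]
width: 12.2
```

Call:
{"method": "send_rows", "body": {"rows": [{"x": 0.9, "y": -3, "z": 0, "roll": -5, "claw": 0.95}, {"x": 1.8, "y": -6, "z": 0, "roll": -10, "claw": 0.95}, {"x": 2.7, "y": -9, "z": 0, "roll": -15, "claw": 0.95}, {"x": 3.6, "y": -12, "z": 0, "roll": -20, "claw": 0.95}, {"x": 4.4, "y": -14.6, "z": 0, "roll": -22, "claw": 0.95}]}}

```text
clock: 25.4
eef_pos: [514.4, -191.2, 173.1]
tool_rot: [3.141, -0.001, 0.21]
force: [1.0, -0.5, -0.2]
width: 11.7
```

Call:
{"method": "send_rows", "body": {"rows": [{"x": 0.9, "y": -3, "z": 0, "roll": -5, "claw": 0.95}, {"x": 1.8, "y": -6, "z": 0, "roll": -10, "claw": 0.95}, {"x": 2.7, "y": -9, "z": 0, "roll": -15, "claw": 0.95}, {"x": 3.6, "y": -12, "z": 0, "roll": -20, "claw": 0.95}, {"x": 4.4, "y": -14.7, "z": 0, "roll": -21, "claw": 0.95}]}}

```text
clock: 25.82
eef_pos: [558.4, -337.7, 172.9]
tool_rot: [3.141, 0.0, -0.155]
force: [-0.1, 0.4, -0.9]
width: 11.8
```

Call:
{"method": "send_rows", "body": {"rows": [{"x": 0, "y": 0, "z": -3, "roll": 0, "claw": 0.95}, {"x": 0, "y": 0, "z": -6, "roll": 0, "claw": 0.95}, {"x": 0, "y": 0, "z": -9, "roll": 0, "claw": 0.95}, {"x": 0, "y": 0, "z": -11, "roll": 0, "claw": 0.95}, {"x": 0, "y": 0, "z": -12, "roll": 0, "claw": 0.95}]}}

```text
clock: 26.23
eef_pos: [557.0, -334.5, 49.8]
tool_rot: [-3.139, 0.004, -0.151]
force: [-0.9, 0.3, 0.1]
width: 11.9
```

Call:
{"method": "send_rows", "body": {"rows": [{"x": 0, "y": 0, "z": 0, "roll": 0, "claw": 0.95}, {"x": 0, "y": 0, "z": 0, "roll": 0, "claw": 0.95}, {"x": 0, "y": 0, "z": 0, "roll": 0, "claw": 0.95}]}}

```text
clock: 26.48
eef_pos: [559.0, -337.1, 54.2]
tool_rot: [3.14, -0.002, -0.151]
force: [0.7, 0.2, 0.3]
width: 11.8
```

```bash
python3 - <<'E'
from h import *
s=ctrl.read_state();print(s["eef_pos"],s["tool_rot"],s["force"],s["width"])
f=lambda i,u,v,s=50:cv2.resize(i[v-s:v+s,u-s:u+s],(390,390),interpolation=cv2.INTER_CUBIC)
b,e=ctrl.get_image("scene");cv2.imwrite("pics/b2.png",f(b,190,265))
E
```

```text
[ 559.00361918 -337.1057868    54.23009208] [ 3.13996957e+00 -2.38778357e-03 -1.51178129e-01] [0.68941473 0.15940826 0.33973032] 11.817797287312732
```

View pics/b2.png

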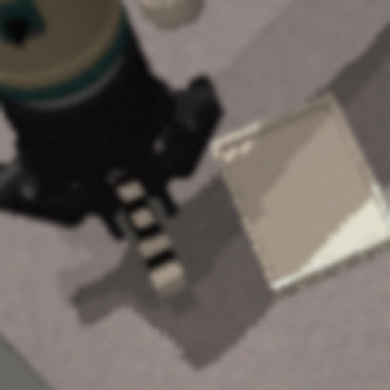

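The bar is held, parallel to the tray on its right. Lower it and release.

Call:
{"method": "send_rows", "body": {"rows": [{"x": 0, "y": 0, "z": -1, "roll": 0, "claw": 0.95}, {"x": 0, "y": 0, "z": -2, "roll": 0, "claw": 0.95}, {"x": 0, "y": 0, "z": -2.8, "roll": 0, "claw": 0.95}, {"x": 0, "y": 0, "z": -2.8, "roll": 0, "claw": 0.95}, {"x": 0, "y": 0, "z": -2.8, "roll": 0, "claw": 0.95}]}}

```text
clock: 26.95
eef_pos: [558.3, -335.8, 23.8]
tool_rot: [-3.141, 0.0, -0.151]
force: [-0.2, 0.7, 1.8]
width: 12.1
```

Call:
{"method": "send_rows", "body": {"rows": [{"x": 0, "y": 0, "z": -0.1, "roll": 0, "claw": 0.95}, {"x": 0, "y": 0, "z": -0.2, "roll": 0, "claw": 0.95}, {"x": 0, "y": 0, "z": -0.2, "roll": 0, "claw": 0.95}, {"x": 0, "y": 0, "z": -0.2, "roll": 0, "claw": 0.95}]}}

```text
clock: 27.28
eef_pos: [558.3, -335.9, 23.7]
tool_rot: [-3.14, -0.001, -0.151]
force: [-2.3, 3.5, 13.7]
width: 11.9
```

Call:
{"method": "send_rows", "body": {"rows": [{"x": 0, "y": 0, "z": 0.1, "roll": 0, "claw": 0.8}, {"x": 0, "y": 0, "z": 0.1, "roll": 0, "claw": 0.6}, {"x": 0, "y": 0, "z": 0.2, "roll": 0, "claw": 0.5}, {"x": 0, "y": 0, "z": 0.2, "roll": 0, "claw": 0.5}, {"x": 0, "y": 0, "z": 0.2, "roll": 0, "claw": 0.5}]}}

```text
clock: 27.7
eef_pos: [558.0, -336.2, 23.9]
tool_rot: [3.142, 0.0, -0.151]
force: [0.1, -0.3, 0.4]
width: 42.4
```

Call:
{"method": "send_rows", "body": {"rows": [{"x": 0, "y": 0, "z": 1, "roll": 0, "claw": 0.5}, {"x": 0, "y": 0, "z": 4, "roll": 0, "claw": 0.5}, {"x": 0, "y": 0, "z": 8, "roll": 0, "claw": 0.4}, {"x": 0, "y": 0, "z": 12, "roll": 0, "claw": 0.3}, {"x": 0, "y": 0, "z": 15, "roll": 0, "claw": 0.2}]}}

```text
clock: 28.12
eef_pos: [558.3, -337.4, 178.1]
tool_rot: [3.139, -0.002, -0.152]
force: [0.1, -1.3, 0.0]
width: 68.2
```

Call:
{"method": "send_rows", "body": {"rows": [{"x": -3.3, "y": 1.8, "z": 0, "roll": 7, "claw": 0.2}, {"x": -6.6, "y": 3.6, "z": 0, "roll": 14, "claw": 0.2}, {"x": -9.9, "y": 5.4, "z": 0, "roll": 21, "claw": 0.2}, {"x": -13.2, "y": 7.2, "z": 0, "roll": 28, "claw": 0.2}, {"x": -16.3, "y": 8.7, "z": 0, "roll": 35, "claw": 0.2}]}}

```text
clock: 28.53
eef_pos: [393.2, -247.8, 174.8]
tool_rot: [-3.141, -0.0, 0.466]
force: [0.0, 0.2, -0.1]
width: 68.0
```

Call:
{"method": "send_rows", "body": {"rows": [{"x": 0, "y": 0, "z": -2, "roll": 0, "claw": 0.2}, {"x": 0, "y": 0, "z": -5, "roll": 0, "claw": 0.2}, {"x": 0, "y": 0, "z": -8, "roll": 0, "claw": 0.2}, {"x": 0, "y": 0, "z": -8, "roll": 0, "claw": 0.2}, {"x": 0, "y": 0, "z": -8, "roll": 0, "claw": 0.2}]}}

```text
clock: 28.95
eef_pos: [394.4, -249.3, 94.3]
tool_rot: [-3.14, 0.001, 0.458]
force: [-0.0, -0.0, 0.8]
width: 68.4
```

```bash
python3 - <<'E'
from h import *
s=ctrl.read_state();print(s["eef_pos"],s["tool_rot"],s["force"],s["width"])
off={"top":(2.3,-2,-2.5),"scene":(-2.3,2,0)}
im=[]
for c in("top","scene"):
    p,d=ctrl.get_image(c); P=pts(c,np.ones(d.shape,bool),d)+off[c]; im.append(p)
    for x,y,r,z,z2,n in((573,-250,75,7,70,"tray"),(558,-337,50,5,30,"bar"),(395,-249,30,48,62,"jar")):
        Q=P[(np.hypot(P[:,0]-x,P[:,1]-y)<r)&(P[:,2]>z)&(P[:,2]<z2)]
        if len(Q)>4: print(c,n,len(Q),fit(Q[:,:2],0,0),np.percentile(Q[:,2],[5,98]))
f=lambda i,u,v,s=45:cv2.resize(i[v-s:v+s,u-s:u+s],(390,390),interpolation=cv2.INTER_CUBIC)
cv2.imwrite("pics/j1.png",np.hstack([f(im[0],440,210),f(im[1],180,225)]))
E
```

```text
[ 394.42996286 -249.30642454   94.31596489] [-3.13993567e+00  9.95508557e-04  4.58300642e-01] [-0.03438065 -0.02543549  0.78515038] 68.35980829459953
top tray 189 (array([ 573.9, -250.3]), array([110.6,  80.4]), -9.2) [ 7.41500477 15.40292143]
top bar 171 (array([ 562.2, -317.7]), array([79.9, 58.3]), -10.1) [ 6.21056302 15.5906563 ]
scene tray 295 (array([ 571.6, -248.3]), array([114.3,  79.3]), -9.2) [ 7.53695386 14.87906892]
scene bar 218 (array([ 558.3, -336.2]), array([81.8, 14.8]), -9.1) [ 8.40769296 14.88705046]
scene jar 158 (array([ 395.1, -247.9]), array([37. , 35.9]), -49.0) [49.03235371 56.77291247]
```

View pics/j1.png

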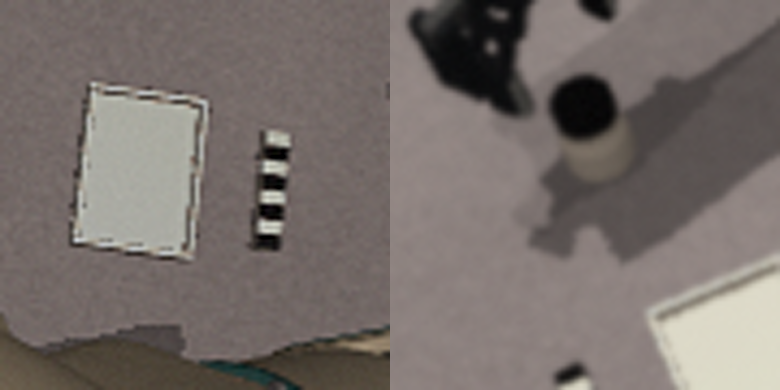

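The bar is in place: about −1 mm along and −88 mm across in the tray frame, parallel. The jaws are above the jar. Grip it.

Call:
{"method": "send_rows", "body": {"rows": [{"x": 0.1, "y": 0.1, "z": -2, "roll": 0, "claw": 0.2}, {"x": 0.1, "y": 0.1, "z": -4, "roll": 0, "claw": 0.2}, {"x": 0.1, "y": 0.1, "z": -6, "roll": 0, "claw": 0.2}, {"x": 0.1, "y": 0.1, "z": -7, "roll": 0, "claw": 0.2}, {"x": 0.1, "y": 0.1, "z": -7, "roll": 0, "claw": 0.2}]}}

```text
clock: 29.47
eef_pos: [396.5, -248.6, 24.2]
tool_rot: [3.142, -0.0, 0.459]
force: [-0.1, -0.4, -0.1]
width: 68.3
```

Call:
{"method": "send_rows", "body": {"rows": [{"x": 0, "y": 0, "z": 0, "roll": 0, "claw": 0.4}, {"x": 0, "y": 0, "z": 0, "roll": 0, "claw": 0.6}, {"x": 0, "y": 0, "z": 0, "roll": 0, "claw": 0.7}, {"x": 0, "y": 0, "z": 0, "roll": 0, "claw": 0.7}, {"x": 0, "y": 0, "z": 0, "roll": 0, "claw": 0.7}]}}

```text
clock: 29.88
eef_pos: [397.0, -248.9, 26.1]
tool_rot: [3.139, -0.002, 0.46]
force: [-1.2, 0.0, 8.8]
width: 37.0
```

Call:
{"method": "send_rows", "body": {"rows": [{"x": 0, "y": 0, "z": 1, "roll": 0, "claw": 0.7}, {"x": 0, "y": 0, "z": 4, "roll": 0, "claw": 0.7}, {"x": 0, "y": 0, "z": 8, "roll": 0, "claw": 0.7}, {"x": 0, "y": 0, "z": 12, "roll": 0, "claw": 0.7}, {"x": 0, "y": 0, "z": 15, "roll": 0, "claw": 0.7}]}}

```text
clock: 30.3
eef_pos: [396.2, -248.7, 177.8]
tool_rot: [3.139, -0.001, 0.459]
force: [0.5, -0.4, -0.1]
width: 37.4
```

Call:
{"method": "send_rows", "body": {"rows": [{"x": 0.6, "y": 3.4, "z": 0, "roll": 6, "claw": 0.7}, {"x": 1.2, "y": 6.8, "z": 0, "roll": 12, "claw": 0.7}, {"x": 1.8, "y": 10.2, "z": 0, "roll": 18, "claw": 0.7}, {"x": 2.4, "y": 13.6, "z": 0, "roll": 24, "claw": 0.7}, {"x": 3, "y": 17, "z": 0, "roll": 30, "claw": 0.7}]}}

```text
clock: 30.72
eef_pos: [426.3, -76.6, 175.4]
tool_rot: [3.14, -0.001, 0.988]
force: [-0.0, 0.2, -0.6]
width: 37.0
```

Call:
{"method": "send_rows", "body": {"rows": [{"x": 0.6, "y": 3.4, "z": 0, "roll": 6, "claw": 0.7}, {"x": 1.2, "y": 6.8, "z": 0, "roll": 12, "claw": 0.7}, {"x": 1.4, "y": 10.2, "z": 0, "roll": 18, "claw": 0.7}, {"x": 1.4, "y": 13.6, "z": 0, "roll": 24, "claw": 0.7}, {"x": 1.4, "y": 17, "z": 0, "roll": 30, "claw": 0.7}]}}

```text
clock: 31.13
eef_pos: [440.1, 93.5, 175.3]
tool_rot: [3.14, -0.0, 1.512]
force: [0.4, -0.1, -1.0]
width: 37.4
```

Call:
{"method": "send_rows", "body": {"rows": [{"x": 0, "y": 0, "z": 0, "roll": 0, "claw": 0.7}, {"x": 0, "y": 0, "z": -3, "roll": 0, "claw": 0.7}, {"x": 0, "y": 0, "z": -7, "roll": 0, "claw": 0.7}, {"x": 0, "y": 0, "z": -11, "roll": 0, "claw": 0.7}, {"x": 0, "y": 0, "z": -13, "roll": 0, "claw": 0.7}]}}

```text
clock: 31.55
eef_pos: [438.9, 91.6, 42.2]
tool_rot: [-3.139, 0.001, 1.507]
force: [-0.4, 0.3, 0.2]
width: 37.2
```

Call:
{"method": "send_rows", "body": {"rows": [{"x": 0, "y": 0, "z": 0, "roll": 0, "claw": 0.7}, {"x": 0, "y": 0, "z": 0, "roll": 0, "claw": 0.7}, {"x": 0, "y": 0, "z": 0, "roll": 0, "claw": 0.7}]}}

```text
clock: 31.8
eef_pos: [441.2, 91.4, 45.7]
tool_rot: [3.139, -0.0, 1.506]
force: [0.3, -0.3, 0.1]
width: 37.1
```

Grip height was about 26, so I lower to about 27 and then feel for contact.

Call:
{"method": "send_rows", "body": {"rows": [{"x": 0, "y": 0, "z": -0.6, "roll": 0, "claw": 0.7}, {"x": 0, "y": 0, "z": -1.2, "roll": 0, "claw": 0.7}, {"x": 0, "y": 0, "z": -1.7, "roll": 0, "claw": 0.7}, {"x": 0, "y": 0, "z": -1.7, "roll": 0, "claw": 0.7}, {"x": 0, "y": 0, "z": -1.7, "roll": 0, "claw": 0.7}]}}

```text
clock: 32.22
eef_pos: [440.8, 92.0, 28.1]
tool_rot: [3.14, -0.0, 1.507]
force: [0.1, 0.5, -0.5]
width: 36.8
```

Call:
{"method": "send_rows", "body": {"rows": [{"x": 0, "y": 0, "z": -0.1, "roll": 0, "claw": 0.7}, {"x": 0, "y": 0, "z": -0.2, "roll": 0, "claw": 0.7}, {"x": 0, "y": 0, "z": -0.2, "roll": 0, "claw": 0.7}, {"x": 0, "y": 0, "z": -0.2, "roll": 0, "claw": 0.7}]}}

```text
clock: 32.55
eef_pos: [440.7, 91.9, 26.1]
tool_rot: [3.14, -0.001, 1.507]
force: [-1.1, -0.1, 6.9]
width: 37.1
```

Contact at 26 mm, as expected. Release and retreat.

Call:
{"method": "send_rows", "body": {"rows": [{"x": 0, "y": 0, "z": 0, "roll": 0, "claw": 0.55}, {"x": 0, "y": 0, "z": 0.1, "roll": 0, "claw": 0.35}, {"x": 0, "y": 0, "z": 0.1, "roll": 0, "claw": 0.2}, {"x": 0, "y": 0, "z": 0.1, "roll": 0, "claw": 0.2}, {"x": 0, "y": 0, "z": 0.1, "roll": 0, "claw": 0.2}]}}

```text
clock: 32.97
eef_pos: [440.2, 91.8, 26.3]
tool_rot: [-3.142, 0.0, 1.507]
force: [-0.8, 0.8, -0.2]
width: 68.2
```

Call:
{"method": "send_rows", "body": {"rows": [{"x": 0, "y": 0, "z": 1, "roll": 0, "claw": 0.2}, {"x": 0, "y": 0, "z": 4, "roll": 0, "claw": 0.2}, {"x": 0, "y": 0, "z": 8, "roll": 0, "claw": 0.2}, {"x": 0, "y": 0, "z": 12, "roll": 0, "claw": 0.2}, {"x": 0, "y": 0, "z": 16, "roll": 0, "claw": 0.2}]}}

```text
clock: 33.38
eef_pos: [439.3, 91.3, 187.7]
tool_rot: [-3.14, 0.001, 1.506]
force: [1.3, 1.2, -0.3]
width: 68.0
```

Call:
{"method": "send_rows", "body": {"rows": [{"x": 0, "y": 4, "z": 0, "roll": 0, "claw": 0.2}, {"x": 0, "y": 8, "z": 0, "roll": 0, "claw": 0.2}, {"x": 0, "y": 12, "z": 0, "roll": 0, "claw": 0.2}, {"x": 0, "y": 16, "z": 0, "roll": 0, "claw": 0.2}, {"x": 0, "y": 20, "z": 0, "roll": 0, "claw": 0.2}]}}

```text
clock: 33.8
eef_pos: [439.4, 293.9, 186.4]
tool_rot: [-3.141, -0.0, 1.507]
force: [1.7, -1.1, -0.2]
width: 68.5
```

Call:
{"method": "send_rows", "body": {"rows": [{"x": 0, "y": 4, "z": 0, "roll": 0, "claw": 0.2}, {"x": -4, "y": 7, "z": 0, "roll": 0, "claw": 0.2}, {"x": -7, "y": 10, "z": 2, "roll": 0, "claw": 0.2}, {"x": -10, "y": 13, "z": 4, "roll": 0, "claw": 0.2}, {"x": -13, "y": 16, "z": 6, "roll": 0, "claw": 0.2}]}}

```text
clock: 34.22
eef_pos: [323.0, 437.5, 236.4]
tool_rot: [-3.141, 0.002, 1.507]
force: [1.0, 0.9, 0.1]
width: 68.5
```

Call:
{"method": "send_rows", "body": {"rows": [{"x": -2, "y": 3, "z": 0, "roll": 0, "claw": 0.2}, {"x": -5, "y": 6, "z": 0, "roll": 0, "claw": 0.2}, {"x": -8, "y": 9, "z": 0, "roll": 0, "claw": 0.2}, {"x": -8, "y": 12, "z": 0, "roll": 0, "claw": 0.2}, {"x": -8, "y": 12, "z": 0, "roll": 0, "claw": 0.2}]}}

```text
clock: 34.63
eef_pos: [240.1, 563.7, 235.3]
tool_rot: [-3.14, -0.003, 1.518]
force: [0.3, 0.8, 0.6]
width: 68.5
```

```bash
python3 - <<'E'
from h import *
off={"top":(2.3,-2,-2.5),"scene":(-2.3,2,0)}
for c in("top","scene"):
    p,d=ctrl.get_image(c); P=pts(c,np.ones(d.shape,bool),d)+off[c]
    cv2.imwrite(f"pics/end_{c}.png",p)
    for x,y,r,z,z2,n in((591,244,45,14,70,"rock"),(591,244,75,6,13,"dish"),(431,-5,60,22,35,"stand"),(431,-5,42,40,56,"tin"),(431,-5,42,56,70,"chip"),(440,91,35,48,70,"jar"),(573,-250,75,7,70,"tray"),(557,-342,42,5,30,"bar"),(729,-149,40,40,75,"beaker"),(544,444,35,60,110,"bottle")):
        Q=P[(np.hypot(P[:,0]-x,P[:,1]-y)<r)&(P[:,2]>z)&(P[:,2]<z2)]
        if len(Q)>4: print(c,n,len(Q),fit(Q[:,:2],0,0),np.percentile(Q[:,2],[5,98]).round(1))
E
```

```text
top rock 289 (array([589.6, 242.5]), array([60.8, 44. ]), -13.2) [22.1 51.7]
top dish 121 (array([591.4, 244.1]), array([118.2, 116.3]), 44.4) [ 6.2 12.4]
top stand 362 (array([430.9,  -5.1]), array([70. , 69.8]), -5.9) [23.  30.8]
top tin 192 (array([430.6,  -6.1]), array([47.2, 47.1]), 88.8) [41.3 55. ]
top chip 55 (array([432.1,  -5.1]), array([27. , 17.6]), 43.8) [56.9 63.5]
top jar 133 (array([441.2,  89.5]), array([33.6, 33.4]), 90.0) [49.9 57. ]
top tray 194 (array([ 573.7, -250.6]), array([110.7,  81.4]), -9.2) [ 7.4 15.4]
top bar 162 (array([ 558.9, -338.4]), array([80.9, 18.7]), -9.7) [ 6.4 15.5]
top beaker 136 (array([ 728.5, -149.4]), array([53.3, 52.9]), 21.5) [42.5 65.1]
top bottle 170 (array([543.9, 445. ]), array([40.3, 37.5]), -3.4) [60.6 94.8]
scene rock 344 (array([591.7, 241.7]), array([58.9, 43.2]), -13.5) [17.8 51.6]
scene dish 185 (array([590.4, 244.1]), array([121.3, 115.2]), -23.3) [ 6.2 12.4]
scene stand 326 (array([431.6,  -4.1]), array([73.8, 71.1]), -6.7) [23.4 33.6]
scene tin 180 (array([430.4,  -4.3]), array([50.3, 46.9]), -33.0) [41.6 55.4]
scene chip 57 (array([433. ,  -4.5]), array([26.7, 18.5]), 62.0) [56.7 65.2]
scene jar 121 (array([438.5,  90.8]), array([37.2, 34.4]), -36.4) [49.4 56.2]
scene tray 300 (array([ 572.8, -248.6]), array([113.3,  79.4]), -9.1) [ 7.8 15.3]
scene bar 217 (array([ 558.1, -336.2]), array([82.4, 14.8]), -9.0) [ 7.8 14.7]
scene beaker 310 (array([ 727.7, -147.3]), array([54.3, 53.6]), -33.7) [41.9 64.5]
scene bottle 165 (array([544.1, 443.3]), array([36.7, 36.1]), 19.4) [61.4 94.4]
```

View pics/end_top.png

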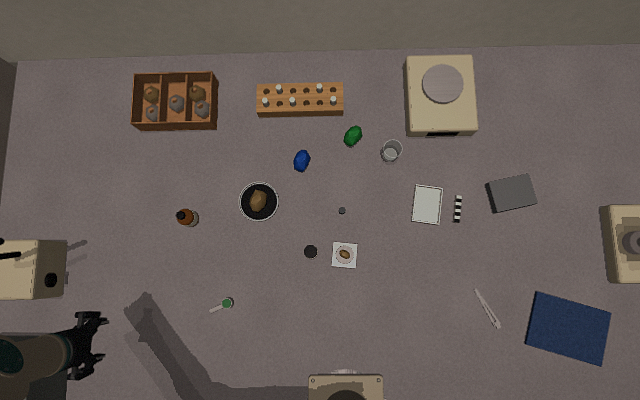

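View pics/end_scene.png

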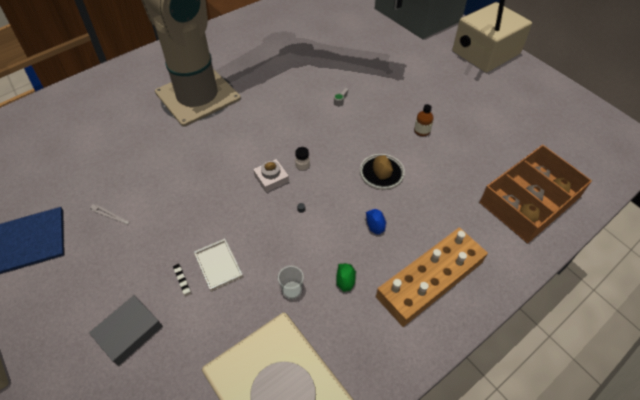

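Both views show everything in its place: rock at top (258,201), stack at (344,255), jar at (310,251), bar at (458,208). The beaker and bottle haven't moved. Handing in.

```bash
python3 -c "
from cell import ctrl
print(ctrl.finish_job())"
```

```text
the job is handed in; nothing more can be done
None
```

The layout is done and handed in after about 35 s of robot time. My last checks from both cameras found everything within tolerance; the system itself gave no verdict.

| Item | Last check (limit) |
|---|---|
| Rock in dish | within about 2–3 mm of centre (15 mm), set down with about 12 N at the wrist (30 N) |
| Tin on stand | about 1 mm off centre (12 mm) |
| Chip on tin | about 1–3 mm off centre (12 mm) |
| Jar left of stand | about 95 mm left and within 2 mm of level (±15 mm) |
| Bar right of tray | about 88 mm right, within 2 mm of level (±15 mm), parallel to within 1° (0.2 rad, about 11°) |
| Beaker and bottle | no visible movement (20 mm) |

- **Cameras:** they disagreed by about 5 mm before I applied an averaged offset, and by 1–3 mm after it.
- **Networks:** they mistook the rock for the beaker in the top view, the tin for the tray and the bar for a rock in the scene view. I caught these by checking against the pictures and measured positions.
- **Pictures:** I viewed 14 pictures, exactly the budget.

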